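# Stack the ink pots for two print runs

## Task

Set out the pots for the two dispensing machines in two stacks. On the round blue stand put the brown jar, on it the pot with the orange lid, and on top of that the small pot with the blue lid; on the round yellow stand put the all-white pot, with the small glass vial standing on its lid. Keep everything upright and centred on what carries it, and leave the timer, the tape dispenser and the mouse where they are; the spare jars at the far back, to the right of the laptop, are not part of the job.

Things in the scene. Friction and masses are not known exactly. Their poses are not given: they have to be found in the camera images.
- brown_jar: brown jar with black screw lid (the one at the front of the bench, not its lookalike fixed at the far back), body 62 mm and lid 65 mm in diameter, 62 mm high (lid from 48 mm up), flat top, about 0.18 kg, origin at the centre of its underside, z up its axis; stands upright at the start and is loose.
- orange_pot: white pot with orange screw lid (the one at the front of the bench, not its lookalike fixed at the far back), body 54 mm and lid 57 mm in diameter, 52 mm high (lid from 41 mm up), flat top, about 0.12 kg, origin at the centre of its underside, z up its axis; stands upright at the start and is loose.
- ink_jar_3: small white pot with blue screw lid, body 40 mm and lid 42 mm in diameter, 46 mm high (lid from 36 mm up), flat top, about 0.05 kg, origin at the centre of its underside, z up its axis; stands upright at the start and is loose.
- white_pot: all-white pot with white screw lid, body 48 mm and lid 50 mm in diameter, 58 mm high (lid from 45 mm up), flat top, about 0.06 kg, origin at the centre of its underside, z up its axis; stands upright at the start and is loose.
- vial_1: small glass vial with black cap and tan contents, body 22 mm and cap 19 mm in diameter, 48 mm high (cap from 37 mm up), about 12 g, origin at the centre of its underside, z up its axis; stands upright at the start and is loose.
- blue_stand: low round plain blue stand, 91 mm in diameter, fixed to the bench; its flat inner surface (pad) is 6 mm above the bench, a rim 4 mm wide stands 2 mm above the pad, the pad inside the rim is 82 mm in diameter. Origin at the centre of the underside, z up.
- yellow_stand: low round plain yellow stand, otherwise just like the blue one. Origin at the centre of the underside, z up.
- timer: bench timer, white wedge with a grey display, 42 x 62 x 54 mm, loose bystander standing among the pots; origin at the centre of its underside.
- tape_dispenser: dark blue desk tape dispenser, 121 x 52 x 67 mm, loose bystander at the right; origin at the centre of its underside.
- mouse: black computer mouse, 104 x 60 x 38 mm, loose bystander behind the pots; origin at the centre of its underside.
Mind the look-alikes: they are no part of the job. What is shaped like the brown_jar but turquoise is not meant.

How it is judged (in metres and radians):
At the end, for the whole second after the job is handed in: Brown jar on the blue stand's pad, orange-lidded pot on the brown jar, blue-lidded pot on the orange-lidded one; white pot on the yellow stand's pad, vial on the white pot. Each is within 12 mm of the axis of what carries it, at the right height within 5 mm, within 0.1 rad of upright and at rest (horizontal distance between brown_jar and blue_stand below 0.012 m and z of brown_jar in the frame of blue_stand between 0.001 and 0.011 m and horizontal distance between orange_pot and brown_jar below 0.012 m and z of orange_pot in the frame of brown_jar between 0.057 and 0.067 m and horizontal distance between ink_jar_3 and orange_pot below 0.012 m and z of ink_jar_3 in the frame of orange_pot between 0.047 and 0.057 m and horizontal distance between white_pot and yellow_stand below 0.012 m and z of white_pot in the frame of yellow_stand between 0.001 and 0.011 m and horizontal distance between vial_1 and white_pot below 0.012 m and z of vial_1 in the frame of white_pot between 0.053 and 0.063 m and angle between each of brown_jar, orange_pot, ink_jar_3, white_pot, vial_1's own z axis and vertical below 0.1 rad and linear speed of each of brown_jar, orange_pot, ink_jar_3, white_pot, vial_1 below 0.02 m/s); the robot touches nothing.
It fails at once if the timer, tape dispenser or mouse is moved by more than 25 mm (distance of any of timer, tape_dispenser, mouse from where it was at the start of the episode above 0.025 m).
It fails at once if a pot, the jar or the vial is tipped by more than 0.6 rad (angle between any of brown_jar, orange_pot, ink_jar_3, white_pot, vial_1's own z axis and vertical above 0.6 rad).
It also fails if it takes over 144 s, if anything falls off the work surface, if the arm or the gripper's body presses on something with over 40 N, if the wrist force passes 120 N, or if a joint passes its speed limit or range.

## Robot

A 7-joint arm with a two-finger parallel gripper is mounted at the origin on a cart in front of the work surface, level with it; the furniture and walls round the work are solid. World frame = base frame: x ahead of the robot, y to its left, z up, the work surface at z = 0. Lengths are in mm, angles in rad, forces in N, time in s.
With the tool pointing down it reaches from about 400 to 875 mm from the base axis. Payload 4.4 kg.
Tool frame: the origin (TCP) lies at the very end of the fingers, on their centre line; the grasp point (between the pads) lies 19 mm behind it (grip_depth is the distance from the TCP to the grasp point, in mm); z points along the fingers, y is the direction in which the jaws open and shut (so a half turn about z gives the same grasp; the last joint's range is limited). The gripper opens to 85 mm and grips with 20 to 120 N. Pads are 22 mm wide; open, the fingers measure 114 mm over their backs; the gripper's body (76 mm by 85 mm) begins 54 mm behind the grasp point. The pads swing forward as they close: fully open they stand 13 mm farther back than shut.
Start: joints at [1.273, 0.628, 0.038, 1.517, -0.027, 0.996, -0.02], TCP at [149.352, -632.623, 231.313] pointing down, gripper open.
Joint ranges: [-3.06, 3.06], [-0.37, 2.12], [-1.25, 1.32], [0.18, 2.47], [-1.1, 4.24], [0.23, 1.98], [-2.94, 2.94]. Speed limits (rad/s): [2.57, 2.57, 3.14, 3.14, 3.14, 3.14, 3.14].

## Interface

Orientations are given as [roll, pitch, yaw] about the fixed x, y, z axes, in that order (R = Rz(yaw) Ry(pitch) Rx(roll)).
In Python, from cell import read_state, get_image, finish_job, recognise, outline_of, grip_depth gives the robot as it stands. The module is installed in compiled form; this text tells all that it offers.
- The arm moves only by the tool send_rows, never from a script. Its argument "rows" is a list of rows, each a list of 5 numbers: the gripper command: -1 is shut, 1 is fully open, values between are in proportion, then the shift along the tool's x, y, z in m, then the turn about the tool's z in rad. In form: [[claw, tx, ty, tz, roll], ...]. A call has 1 to 12 rows; each row shifts and turns the pose as measured when the row begins, along the tool's axes as they then stand; what a row does not reach is not made up. A row lasts 1/12 s, in which the tool goes at most 41.7 mm and 7.16 degrees, less where a joint would pass 70% of its speed; a pose out of reach is approached as far as the arm can. A call with a gripper value outside its range is refused whole. The fingers move at their own pace and stop on an object; the grip force is fixed at half the most. Time passes only in rows, so rows that do not move let the fingers close. It gives the time, the measured TCP pose, the force and the opening at its end, in the units of the state.
- read_state(): the state, without advancing time (a new reading comes with each control period).
- get_image(name): name is "side" or "top"; returns a dict with "image" (400x640x3 uint8, blue, green, red), "z_map" (400x640 float32, mm along the optical axis (not along the pixel's ray), 0 where there is no reading), "K" (3x3 intrinsics, pixels), "dist" ([k1, k2, p1, p2, k3] as OpenCV has them; the pictures are not rectified), "R" (3x3) and "t" (3): a world point X has camera coordinates R X + t. Camera axes: x right, y down, z forward; pixel columns grow to the right and rows downward; lengths in mm; the calibration is good to about 2 mm. A picture is of the moment at which its call begins.
- finish_job(): hands the job in, once; it reports no verdict.
Trained networks look in a picture, given as the dict that the camera call returned (one of the last four; its "shot" number tells which), for a name from the list of things; names that differ only in an ending like _2 or _b are one class to them, and where a whole thing is asked for, a point or a joint stands for the part that bears it (a point fixed in the world has none). Each returns a list of dicts, best first, with "score" (0 to 1); they miss things now and then, are a little off and sometimes report something else, mostly with a low value. They report only what shows in the picture. A call takes as long as a camera call. They do not tell look-alikes from the thing itself.
- recognise(picture, query): "box" ([left, top, right, bottom] in pixels, round what is visible of it).
- outline_of(picture, query): "mask" (400x640 bool, what is visible of it) and "box" ([left, top, right, bottom] in pixels, round what is visible of it).
The state is a dict: "clock": time; "qpos": joint angles; "qd": joint speeds; "tau": joint torques, N m; "eef_pos": TCP position; "tool_rot": TCP orientation; "force": force on the tool from outside, world axes, zero at the start; "torque": the same for the moment, N m; "width": finger opening in mm.
Only numpy, scipy, OpenCV 4.12 (cv2) and the standard library are available. Lean on these libraries where they do the work, as an engineer would, in place of code of your own. Each camera call takes 0.05 s, during which the arm holds its last target.

## Working session

There is one attempt and no reset: what is moved stays moved. The work goes in short steps, Python scripts to look and compute and a tool call to move; the robot and the scene stay as the last step left them, time stands still between calls to the robot, and variables do not carry over. Pictures are saved under pics/ and viewed, and the job is handed in when it is done.

Besides the shell and the picture viewer there is one more tool, called in YAML: its name, and indented under it one key for each argument. send_rows: Moves the arm, as the interface text tells. Its arguments: {"type":"object","properties":{"rows":{"type":"array"}},"required":["rows"]}

```bash
mkdir -p pics; cat > h.py <<'E'
import cv2,numpy as np
from cell import *
def save(p,n): cv2.imwrite('pics/'+n,p['image'])
E
python3 - <<'E'
from h import *
print(read_state())
for n in('side','top'):
    p=get_image(n); save(p,n+'0.png'); print(n,p['shot'],p['K'],p['dist'],p['R'],p['t'])
    for q in 'brown_jar orange_pot ink_jar_3 white_pot vial_1 blue_stand yellow_stand timer tape_dispenser mouse'.split():
        print(q,[(np.round(d['box']).tolist(),round(d['score'],2)) for d in recognise(p,q)])
E
```

```text
{'clock': 0.0, 'qpos': array([ 1.2731473 ,  0.62932692,  0.03844696,  1.51836951, -0.02698524,
        0.99630885, -0.02001098]), 'qd': array([ 0.00065576,  0.00084409, -0.00055932,  0.00019005,  0.00014522,
        0.00140827, -0.00074241]), 'tau': array([ 5.31376863e-04, -5.63404298e+01,  1.22627847e+00, -1.93446511e+01,
        1.10204582e-02,  1.03739515e-02,  5.75221918e-06]), 'eef_pos': array([ 149.23220357, -631.99218118,  230.40115724]), 'tool_rot': array([-3.13969860e+00,  3.94869555e-05,  2.31842037e-01]), 'force': array([ 0.13811571, -0.45883997,  0.09473143]), 'torque': array([0.0140599 , 0.0022398 , 0.00130533]), 'width': 85.30574892237556}
side 1 [[466.04709203   0.         326.53734057]
 [  0.         466.04709203 200.08345557]
 [  0.           0.           1.        ]] [0.04360749 0.         0.         0.         0.        ] [[ 0.99636071  0.08515525  0.00373033]
 [ 0.06396912 -0.71811513 -0.69297807]
 [-0.05633192  0.69069475 -0.72094901]] [-557.75874803  -51.23339766 1327.8913187 ]
brown_jar [([299.0, 176.0, 323.0, 208.0], 0.91), ([256.0, 172.0, 276.0, 204.0], 0.89)
[... 807 characters left out ...]
3 -0.16167979]
 [ 0.16165175  0.00328808 -0.98684239]] [-103.10572398  576.72502362 1242.59803277]
brown_jar [([221.0, 192.0, 245.0, 216.0], 0.86), ([242.0, 226.0, 268.0, 254.0], 0.85), ([279.0, 248.0, 302.0, 272.0], 0.58), ([280.0, 202.0, 304.0, 229.0], 0.56)]
orange_pot [([381.0, 241.0, 404.0, 263.0], 0.56)]
ink_jar_3 [([257.0, 170.0, 268.0, 186.0], 0.77)]
white_pot [([190.0, 166.0, 212.0, 189.0], 0.89)]
vial_1 [([323.0, 242.0, 331.0, 249.0], 0.38)]
blue_stand [([370.0, 163.0, 404.0, 195.0], 0.62)]
yellow_stand [([176.0, 222.0, 209.0, 255.0], 0.63)]
timer [([305.0, 185.0, 325.0, 198.0], 0.66)]
tape_dispenser [([426.0, 234.0, 472.0, 269.0], 0.9)]
mouse [([320.0, 113.0, 342.0, 147.0], 0.65)]
```

View pics/side0.png

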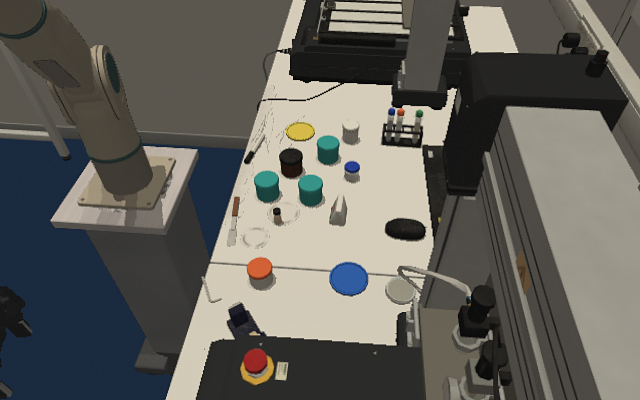

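View pics/top0.png

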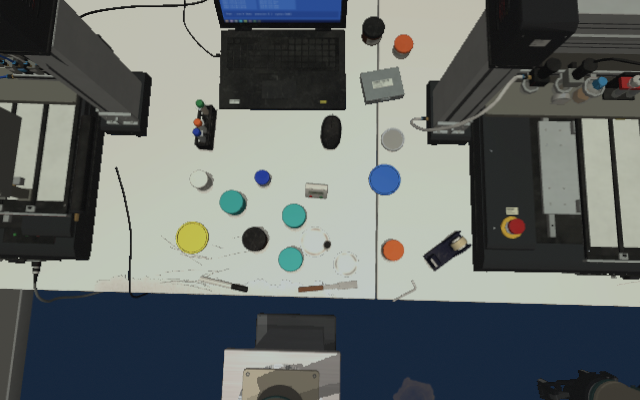

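```bash
python3 - <<'E'
import cv2
a=cv2.imread('pics/side0.png')[100:350,210:450];cv2.imwrite('pics/side0z.png',cv2.resize(a,None,fx=2.4,fy=2.4,interpolation=2)[:600])
a=cv2.imread('pics/top0.png')[90:290,160:480];cv2.imwrite('pics/top0z.png',cv2.resize(a,None,fx=2.5,fy=2.5,interpolation=2))
E
```

```text
(no output)
```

View pics/side0z.png

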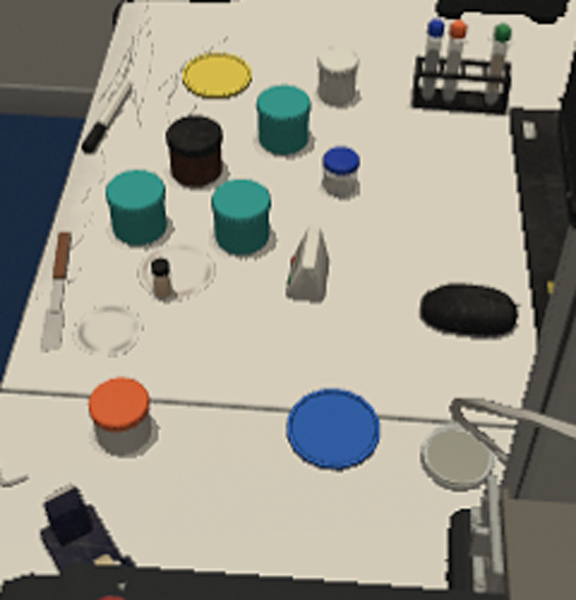

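View pics/top0z.png

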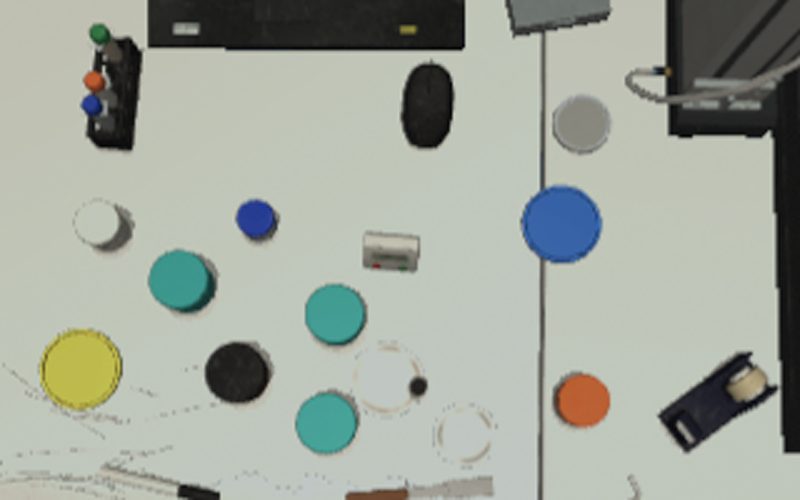

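The loose brown jar is at top px (255,239) / side (291,163); its lookalike is at top (373,29) and the turquoise jars are at (232,202), (294,215) and (290,260). The loose orange-lidded pot is at top (393,250), with its lookalike at (403,44). The enlarged crops confirm these. White pot is at (200,179), blue-lid pot at (262,177), vial at (327,244), blue stand at (385,180) and yellow stand at (193,238). Next I measure them from both views.

```bash
cat >> h.py <<'E'
def cloud(p):
    h,w=p['z_map'].shape
    u,v=np.meshgrid(np.arange(w),np.arange(h))
    n=cv2.undistortPoints(np.stack([u,v],-1).reshape(-1,1,2).astype(float),p['K'],p['dist']).reshape(h,w,2)
    z=p['z_map'].astype(float)[...,None]
    c=np.concatenate([n*z,z],-1)
    X=(c-p['t'])@p['R']
    X[p['z_map']<=0]=np.nan
    return X
def ray(p,u,v,z):
    n=cv2.undistortPoints(np.array([[[u,v]]],float),p['K'],p['dist'])[0,0]
    d=p['R'].T@np.array([n[0],n[1],1]);o=-p['R'].T@p['t']
    return o+d*(z-o[2])/d[2]
def proj(p,X):
    return cv2.projectPoints(np.array([X],float),cv2.Rodrigues(p['R'])[0],p['t'],p['K'],p['dist'])[0].ravel()
def circ(P,r):
    # circle of given r enclosing-ish: min enclosing circle
    (x,y),R=cv2.minEnclosingCircle(P.astype(np.float32)); return x,y,R
E
python3 - <<'E'
from h import *
P={n:get_image(n) for n in('side','top')}
C={n:cloud(P[n]) for n in P}
px=dict(brown_jar=(255,239),orange_pot=(393,250),ink_jar_3=(262,177),white_pot=(200,179),vial_1=(327,244),blue_stand=(385,180),yellow_stand=(193,238),timer=(316,190),teal1=(232,202),teal2=(294,215),teal3=(290,260),mouse=(331,132),tape=(447,251))
for k,(u,v) in px.items():
    g=ray(P['top'],u,v,50)[:2]
    for n in P:
        X=C[n]; rr=50 if 'stand' not in k else 60
        if k=='vial_1':rr=25
        m=(np.hypot(X[...,0]-g[0],X[...,1]-g[1])<rr)&(X[...,2]>(14 if 'stand' not in k else 3.5))
        lab,l,st,ce=cv2.connectedComponentsWithStats(m.astype(np.uint8))
        uu,vv=(round(q) for q in proj(P[n],[g[0],g[1],50 if 'stand' not in k else 7]))
        lid=l[vv-3:vv+4,uu-3:uu+4]; ids=lid[lid>0]
        if len(ids)==0: print(k,n,'none');continue
        i=np.bincount(ids).argmax(); Q=X[l==i]
        zt=np.percentile(Q[:,2],90); T=Q[np.abs(Q[:,2]-zt)<5]
        print(k,n,len(Q),'top z %.1f'%np.median(T[:,2]),'topcirc',np.round(circ(T[:,:2],0),1),'all',np.round(circ(Q[:,:2],0),1),'bb',np.round(Q[:,:2].min(0)),np.round(Q[:,:2].max(0)))
E
```

```text
brown_jar side 529 top z 62.5 topcirc [450.1  84.4  33.8] all [450.1  83.2  34.8] bb [418.  49.] [483. 118.]
brown_jar top 497 top z 61.7 topcirc [449.5  86.6  33.6] all [450.4  87.   34.2] bb [416.  55.] [484. 118.]
orange_pot side 607 top z 52.9 topcirc [ 430.5 -296.1   29.4] all [ 430.5 -296.1   29.4] bb [ 403. -325.] [ 459. -268.]
orange_pot top 384 top z 51.7 topcirc [ 430.8 -292.    29.7] all [ 430.6 -293.2   30.2] bb [ 401. -321.] [ 460. -266.]
ink_jar_3 side 235 top z 46.9 topcirc [622.9  73.4  23.3] all [621.6  72.9  23.9] bb [603.  49.] [645.  97.]
ink_jar_3 top 198 top z 46.1 topcirc [625.6  74.9  21.1] all [625.3  74.4  21.3] bb [605.  54.] [647.  96.]
white_pot side 318 top z 60.7 topcirc [611.  245.8  27. ] all [611.3 245.   27.8] bb [586. 217.] [636. 273.]
white_pot top 320 top z 58.5 topcirc [612.9 248.   25.3] all [612.9 247.7  26.5] bb [588. 222.] [637. 273.]
vial_1 side 112 top z 48.8 topcirc [ 439.6 -116.2    9.5] all [ 441.  -117.7   11.4] bb [ 431. -129.] [ 452. -107.]
vial_1 top 53 top z 47.8 topcirc [ 442.1 -112.9    9. ] all [ 442.  -112.7   10.9] bb [ 432. -
[... 1070 characters left out ...]
-19.3  33. ] bb [487. -51.] [551.  12.]
teal3 side 599 top z 62.5 topcirc [400.2 -17.9  34.7] all [400.2 -17.9  34.7] bb [366. -52.] [431.  17.]
teal3 top 492 top z 62.1 topcirc [397.9 -13.7  33.4] all [397.9 -15.   33.9] bb [366. -47.] [430.  18.]
mouse side 572 top z 33.9 topcirc [ 772.3 -118.7   35.7] all [ 764.  -117.5   44.3] bb [ 720. -152.] [807. -92.]
mouse top 497 top z 31.7 topcirc [ 771.1 -118.3   36.2] all [ 764.4 -117.    44.2] bb [ 720. -144.] [807. -88.]
tape side 712 top z 58.2 topcirc [ 434.6 -436.1   49.3] all [ 432.7 -438.9   49.6] bb [ 386. -468.] [ 477. -392.]
tape top 591 top z 59.9 topcirc [ 431.3 -440.3   49.1] all [ 431.5 -440.8   49.9] bb [ 386. -490.] [ 477. -394.]
```

```bash
python3 - <<'E'
from h import *
P={n:get_image(n) for n in('side','top')}
for k,lo,hi,b in(('blue',(95,120,60),(125,255,255),[[330,368,258,298],[365,406,160,198]]),('yellow',(20,80,60),(35,255,255),[[282,318,118,143],[172,212,218,258]])):
    for n,(a,c,d,e) in zip(P,b):
        h=cv2.cvtColor(P[n]['image'],cv2.COLOR_BGR2HSV); m=cv2.inRange(h,lo,hi); mm=np.zeros_like(m); mm[d:e,a:c]=m[d:e,a:c]
        ct=max(cv2.findContours(mm,0,1)[0],key=cv2.contourArea)[:,0]
        W=np.array([ray(P[n],u,v,7)[:2] for u,v in ct]); print(k,n,np.round(cv2.fitEllipse(W.astype(np.float32))[0],1),np.round(circ(W,0),1))
X=cloud(P['top'])
for u,v in((316,227),(302,240),(316,254),(310,240),(345,251),(345,264)): print(u,v,X[v-1:v+2,u-1:u+2,2].round(1).ravel())
print('machines', [ (u,v,X[v,u].round()) for u,v in((420,122),(440,110),(480,150),(140,110),(135,100),(90,250),(100,200),(205,110),(470,240))])
E
```

```text
blue side [ 635.1 -275.8] [ 634.9 -276.3   46.5]
blue top [ 634.5 -274.4] [ 634.9 -274.4   44.9]
yellow side [452.  268.5] [451.8 268.8  49.3]
yellow top [451.9 268.6] [451.8 268.4  46.4]
316 227 [ 3.5 -4.9 -0.4 -0.1  3.7  1.   1.  -7.4 -1.1]
302 240 [ 2.1  1.6  2.1 -3.3  1.7 -0.  -1.9 -1.5 -1.1]
316 254 [ 8.3  3.  -4.  -5.2  4.   0.5 -7.6 -3.1 -3.1]
310 240 [-4.1 -3.2 -0.9 -3.4 -0.9 -0.2  2.6  5.2 -4.6]
345 251 [-0.9 -4.5 -0.8 -2.3 -4.4  0.2  2.8 -0.4 -1.1]
345 264 [ 1.6  2.2  0.8 -1.7 -0.3 -2.6  2.3 -3.5 -4.3]
machines [(420, 122, array([ 813., -381.,   -4.])), (440, 110, array([ 795., -400.,  152.])), (480, 150, array([ 697., -511.,  127.])), (140, 110, array([800., 422.,  72.])), (135, 100, array([817., 425., 104.])), (90, 250, array([407., 533.,  44.])), (100, 200, array([552., 542.,  -2.])), (205, 110, array([805., 239.,  72.])), (470, 240, array([ 467., -522.,   -6.]))]
```

send_rows:
  rows:
    - [1, 0.04, 0, 0, 0.058]
    - [1, 0.04, 0, 0, 0.058]
    - [1, 0.04, 0, 0, 0.058]
    - [1, 0.04, 0, 0, 0.058]
    - [1, 0.04, 0, 0, 0]

```text
clock: 1.72
eef_pos: [336.1, -616.2, 231.2]
tool_rot: [3.138, 0.01, -0.037]
force: [-0.6, -0.5, 0.4]
width: 85.4
```

send_rows:
  rows:
    - [1, 0.02, -0.04, 0, -0.037]
    - [1, 0.02, -0.04, 0, 0]
    - [1, 0.02, -0.04, 0, 0]
    - [1, 0.02, -0.04, 0, 0]
    - [1, 0.02, -0.04, 0, 0]
    - [1, 0.01, -0.04, 0, 0]
    - [1, 0, -0.04, 0, 0]
    - [1, 0, -0.04, 0, 0]
    - [1, 0, -0.04, 0, 0]
    - [1, 0, -0.04, 0, 0]
    - [1, 0, -0.04, 0, 0]
    - [1, 0, -0.04, 0, 0]

```text
clock: 2.72
eef_pos: [451.4, -143.8, 222.6]
tool_rot: [3.131, -0.001, 0.009]
force: [1.4, 0.2, -0.0]
width: 85.3
```

send_rows:
  rows:
    - [1, 0, -0.04, 0, 0]
    - [1, 0, -0.04, 0, 0]
    - [1, 0, -0.04, 0, 0]
    - [1, 0, -0.04, 0, 0]
    - [1, 0, -0.04, 0, 0]
    - [1, 0, -0.029, 0, 0]
    - [1, 0, 0, 0, 0]
    - [1, 0, 0, 0, 0]

```text
clock: 3.38
eef_pos: [448.1, 106.3, 222.6]
tool_rot: [3.137, -0.008, 0.024]
force: [-0.8, -0.5, 0.3]
width: 85.5
```

send_rows:
  rows:
    - [1, 0.001, 0.018, 0.02, 0.024]
    - [1, 0, 0, 0.03, 0]
    - [1, 0, 0, 0.03, 0]
    - [1, 0, 0, 0.02, 0]
    - [1, 0, 0, 0, 0]
    - [1, 0, 0, 0, 0]

```text
clock: 3.88
eef_pos: [455.1, 83.0, 122.1]
tool_rot: [3.137, -0.018, -0.006]
force: [0.2, 0.0, 0.0]
width: 85.2
```

send_rows:
  rows:
    - [1, -0.004, -0.002, 0.02, 0]
    - [1, -0.003, 0, 0.02, 0]
    - [1, 0, 0, 0.02, 0]
    - [1, 0, 0, 0.02, 0]
    - [1, 0, 0, 0.01, 0]
    - [1, 0, 0, 0, 0]
    - [1, 0, 0, 0, 0]

```text
clock: 4.47
eef_pos: [461.6, 81.6, 42.2]
tool_rot: [3.137, -0.024, -0.015]
force: [0.7, -0.1, 0.1]
width: 85.3
```

send_rows:
  rows:
    - [1, -0.006, -0.002, 0, 0]
    - [1, -0.003, -0.002, 0, 0]
    - [1, 0, 0, 0, 0]
    - [1, 0, 0, 0, 0]

```text
clock: 4.8
eef_pos: [456.0, 85.4, 47.2]
tool_rot: [3.14, -0.032, -0.016]
force: [0.7, -0.3, 0.4]
width: 85.3
```

```bash
python3 - <<'E'
from h import *
s=read_state();print(s['qpos'],s['qd'],s['eef_pos'],s['tool_rot'])
p=get_image('side');save(p,'s1.png');cv2.imwrite('pics/s1z.png',cv2.resize(p['image'][90:290,210:450],None,fx=3,fy=3,interpolation=2))
E
```

```text
[-0.36843203  0.70103903  0.1691211   2.20056612 -0.43411063  0.23715598
 -1.40556658] [-0.00767615 -0.02683239  0.00631325 -0.00258343 -0.00230444  0.01428255
  0.00198967] [455.98366572  85.41996827  47.15389542] [ 3.13998306 -0.03249692 -0.01620549]
```

View pics/s1z.png

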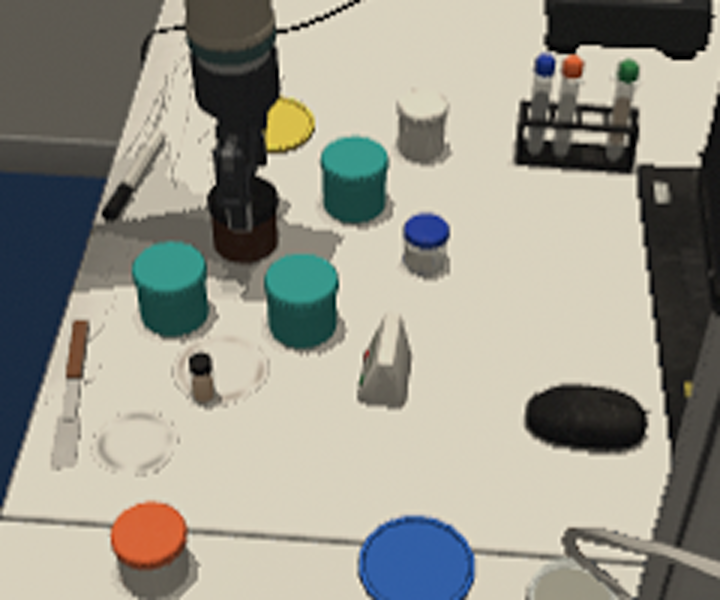

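send_rows:
  rows:
    - [1, -0.003, 0, 0.006, 0]
    - [1, -0.003, 0, 0.006, 0]
    - [1, -0.002, 0, 0.004, 0]
    - [1, 0, 0, 0, 0]

```text
clock: 5.18
eef_pos: [451.4, 85.6, 33.6]
tool_rot: [-3.139, -0.038, -0.016]
force: [0.3, -0.9, -0.4]
width: 85.4
```

```bash
python3 - <<'E'
from h import *
s=read_state();print(s['qpos'],s['eef_pos'],s['tool_rot'])
E
```

```text
[-0.44191845  0.74127762  0.27780588  2.22429075 -0.85645934  0.23751909
 -0.98589275] [451.37544273  85.55890842  33.57258033] [-3.13945286 -0.03822586 -0.01595692]
```

send_rows:
  rows:
    - [1, -0.002, 0, 0.005, 0]
    - [1, -0.002, 0, 0.005, 0]
    - [1, -0.001, 0, 0.005, 0]
    - [1, -0.001, 0, 0.004, 0]
    - [1, 0, 0, 0, 0]

```text
clock: 5.6
eef_pos: [449.3, 86.4, 17.1]
tool_rot: [-3.136, -0.039, -0.017]
force: [0.1, 0.9, -0.2]
width: 85.6
```

```bash
python3 - <<'E'
from h import *
s=read_state();print(s['qpos'],s['eef_pos'],s['tool_rot'])
E
```

```text
[-0.45932597  0.78232427  0.30397012  2.23414282 -1.09397813  0.23425815
 -0.75323864] [449.33031857  86.44848752  17.11591429] [-3.13633183 -0.03856737 -0.01650326]
```

send_rows:
  rows:
    - [-1, 0, 0, 0, 0]
    - [-1, 0, 0, 0, 0]
    - [-1, 0, 0, 0, 0]
    - [-1, 0, 0, 0, 0]
    - [-1, 0, 0, 0, 0]
    - [-1, 0, 0, 0, 0]
    - [-1, 0, 0, 0, 0]
    - [-1, 0, 0, 0, 0]

```text
clock: 6.27
eef_pos: [450.5, 86.5, 18.6]
tool_rot: [-3.134, -0.04, -0.019]
force: [-0.4, -0.1, -3.1]
width: 63.7
```

send_rows:
  rows:
    - [-1, 0, 0, -0.01, 0]
    - [-1, 0, 0, -0.015, 0]
    - [-1, 0, 0, -0.02, 0]
    - [-1, 0, 0, -0.02, 0]
    - [-1, 0, 0, -0.02, 0]
    - [-1, 0, 0, -0.02, 0]
    - [-1, 0, 0, -0.02, 0]
    - [-1, 0, 0, -0.02, 0]
    - [-1, 0, 0, -0.02, 0]
    - [-1, 0, 0, -0.01, 0]
    - [-1, 0, 0, 0, 0]

```text
clock: 7.18
eef_pos: [439.5, 84.7, 199.4]
tool_rot: [-3.135, -0.03, -0.021]
force: [0.9, 1.0, -2.2]
width: 63.4
```

```bash
python3 - <<'E'
from h import *
s=read_state();print(s['qpos'],s['eef_pos'],s['tool_rot'])
p=get_image('side');save(p,'s2.png');cv2.imwrite('pics/s2z.png',cv2.resize(p['image'][90:290,210:450],None,fx=3,fy=3,interpolation=2))
E
```

```text
[-0.8555254   0.51466901  0.87395307  2.13501338 -0.6133367   0.72372576
 -1.16903998] [439.5479803   84.74553688 199.35803221] [-3.13530805 -0.0298406  -0.02083459]
```

View pics/s2z.png

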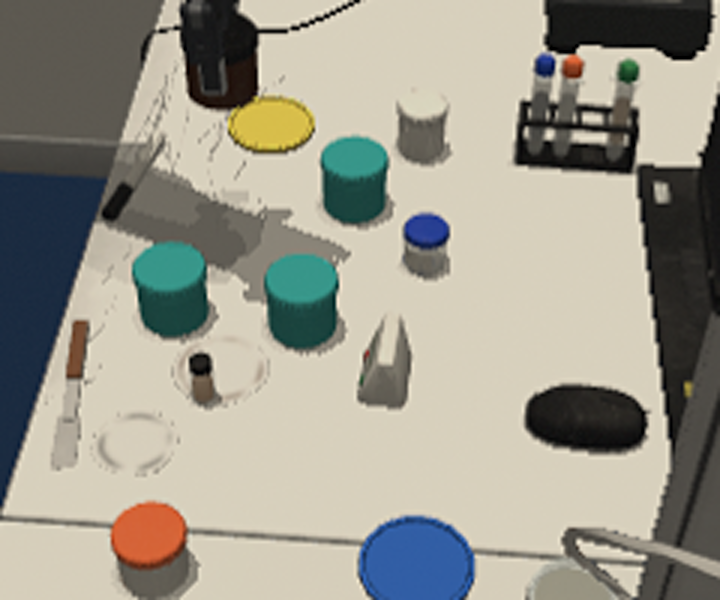

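send_rows:
  rows:
    - [-1, 0.01, 0.015, 0, 0]
    - [-1, 0.015, 0.03, 0, 0]
    - [-1, 0.018, 0.035, 0, 0]
    - [-1, 0.018, 0.035, 0, 0]
    - [-1, 0.018, 0.035, 0, 0]
    - [-1, 0.018, 0.035, 0, 0]
    - [-1, 0.018, 0.035, 0, 0]
    - [-1, 0.018, 0.03, 0, 0]
    - [-1, 0.015, 0.025, 0, 0]
    - [-1, 0.01, 0.015, 0, 0]
    - [-1, 0, 0, 0, 0]
    - [-1, 0, 0, 0, 0]

```text
clock: 8.23
eef_pos: [589.3, -215.2, 177.3]
tool_rot: [-3.125, -0.0, -0.012]
force: [-0.1, 0.9, -1.6]
width: 64.0
```

```bash
python3 - <<'E'
from h import *
s=read_state();print(s['qpos'],s['eef_pos'],s['tool_rot'])
E
```

```text
[-0.10224942  0.77153523  0.73801743  1.64708863 -0.6208068   0.97774461
 -0.72303802] [ 589.33119491 -215.2461798   177.31838543] [-3.12493886e+00 -3.94694211e-04 -1.18170676e-02]
```

send_rows:
  rows:
    - [-1, 0.015, 0.02, 0, 0]
    - [-1, 0.015, 0.02, 0.01, 0]
    - [-1, 0.012, 0.015, 0.02, 0]
    - [-1, 0.004, 0.005, 0.02, 0]
    - [-1, 0, 0, 0.02, 0]
    - [-1, 0, 0, 0.01, 0]
    - [-1, 0, 0, 0, 0]
    - [-1, 0, 0, 0, 0]

```text
clock: 8.9
eef_pos: [630.6, -263.8, 83.5]
tool_rot: [-3.108, 0.012, -0.008]
force: [0.3, -0.1, -0.6]
width: 63.4
```

send_rows:
  rows:
    - [-1, 0.003, 0.006, 0.01, 0]
    - [-1, 0.002, 0.004, 0.01, 0]
    - [-1, 0, 0.001, 0.01, 0]
    - [-1, 0, 0, 0.005, 0]
    - [-1, 0, 0, 0, 0]
    - [-1, 0, 0, 0, 0]

```text
clock: 9.4
eef_pos: [637.3, -273.1, 47.6]
tool_rot: [-3.108, 0.008, -0.005]
force: [-0.1, -0.3, -2.3]
width: 63.5
```

send_rows:
  rows:
    - [-1, -0.001, 0.001, 0.006, 0]
    - [-1, -0.001, 0.001, 0.006, 0]
    - [-1, 0, 0, 0.004, 0]
    - [-1, 0, 0, 0.002, 0]
    - [-1, 0, 0, 0, 0]
    - [-1, 0, 0, 0, 0]

```text
clock: 9.9
eef_pos: [635.2, -274.9, 28.7]
tool_rot: [-3.109, 0.007, -0.005]
force: [-0.3, 0.2, -2.3]
width: 63.9
```

```bash
python3 - <<'E'
from h import *
p=get_image('side');save(p,'s3.png');cv2.imwrite('pics/s3z.png',cv2.resize(p['image'][190:320,260:440],None,fx=4,fy=4,interpolation=2))
E
```

```text
(no output)
```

View pics/s3z.png

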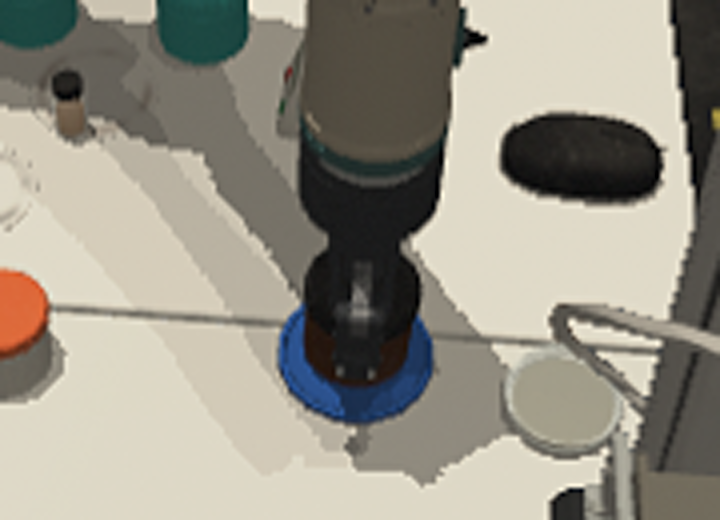

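send_rows:
  rows:
    - [-1, 0, 0, 0.002, 0]
    - [-1, 0, 0, 0.002, 0]
    - [-1, 0, 0, 0, 0]
    - [-1, 0, 0, 0, 0]

```text
clock: 10.28
eef_pos: [635.8, -275.1, 25.8]
tool_rot: [-3.109, 0.005, -0.005]
force: [-0.2, -0.1, -2.1]
width: 63.7
```

send_rows:
  rows:
    - [-1, 0, 0, 0.002, 0]
    - [-1, 0, 0, 0.001, 0]
    - [-1, 0, 0, 0, 0]

```text
clock: 10.53
eef_pos: [635.8, -275.2, 26.0]
tool_rot: [-3.109, 0.004, -0.005]
force: [-0.1, 1.0, -2.2]
width: 63.5
```

send_rows:
  rows:
    - [-1, 0, 0, 0.003, 0]
    - [-1, 0, 0, 0.002, 0]
    - [-1, 0, 0, 0, 0]

```text
clock: 10.78
eef_pos: [635.9, -275.5, 26.1]
tool_rot: [-3.108, 0.003, -0.005]
force: [-0.4, 0.3, -2.1]
width: 63.4
```

send_rows:
  rows:
    - [-1, 0, 0, 0.004, 0]
    - [-1, 0, 0, 0.004, 0]
    - [-1, 0, 0, 0, 0]

```text
clock: 11.03
eef_pos: [636.0, -276.0, 26.5]
tool_rot: [-3.106, -0.0, -0.004]
force: [0.7, -0.1, -2.2]
width: 63.6
```

send_rows:
  rows:
    - [1, 0, 0, 0, 0]
    - [1, 0, 0, 0, 0]
    - [1, 0, 0, 0, 0]
    - [1, 0, 0, 0, 0]
    - [1, 0, 0, 0, 0]
    - [1, 0, 0, 0, 0]

```text
clock: 11.53
eef_pos: [636.8, -276.5, 24.7]
tool_rot: [-3.107, -0.001, -0.004]
force: [-0.7, -0.3, 0.2]
width: 85.4
```

send_rows:
  rows:
    - [1, 0, 0, -0.015, 0]
    - [1, 0, 0, -0.03, 0]
    - [1, 0, 0, -0.03, 0]
    - [1, -0.02, 0.002, -0.03, 0]
    - [1, -0.03, 0.002, -0.02, 0]
    - [1, -0.03, 0.002, 0, 0]
    - [1, -0.03, 0.002, 0, 0]
    - [1, -0.03, 0.002, 0, 0]
    - [1, -0.025, 0.002, 0, 0]
    - [1, -0.015, 0, 0, 0]
    - [1, 0, 0, 0, 0]
    - [1, 0, 0, 0, 0]

```text
clock: 12.53
eef_pos: [450.7, -294.9, 164.0]
tool_rot: [-3.112, -0.01, -0.004]
force: [1.8, -0.5, 0.8]
width: 85.2
```

```bash
cat >> h.py <<'E'
def near(p,g,r,zmin,hi=400):
    X=cloud(p); m=(np.hypot(X[...,0]-g[0],X[...,1]-g[1])<r)&(X[...,2]>zmin)&(X[...,2]<hi)
    Q=X[m]
    if len(Q)<5: return None
    zt=np.percentile(Q[:,2],90); T=Q[abs(Q[:,2]-zt)<5]
    return len(Q),round(float(np.median(T[:,2])),1),np.round(circ(T[:,:2],0),1)
E
python3 - <<'E'
from h import *
s=read_state();print(s['qpos'],s['eef_pos'],s['tool_rot'])
for n in('side','top'):
    p=get_image(n);save(p,n+'4.png');print(n,near(p,(635,-275),50,20,90),near(p,(430,-294),45,20,60))
E
```

```text
[ 0.10244557  0.66693319  0.70496183  1.90387557 -0.62769264  0.81572175
 -0.41625426] [ 450.72883042 -294.85518762  163.95374636] [-3.11150275 -0.00985578 -0.00405076]
side (828, 69.2, array([ 635.1, -276.1,   33.1])) (570, 52.8, array([ 430.2, -296. ,   29.3]))
top (496, 67.6, array([ 636.4, -273.2,   32.5])) None
```

View pics/side4.png

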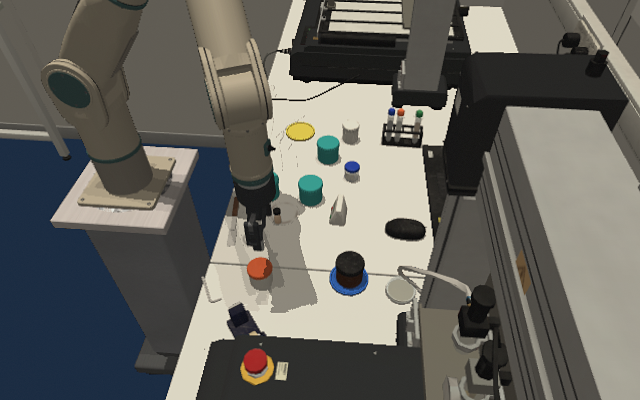

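View pics/top4.png

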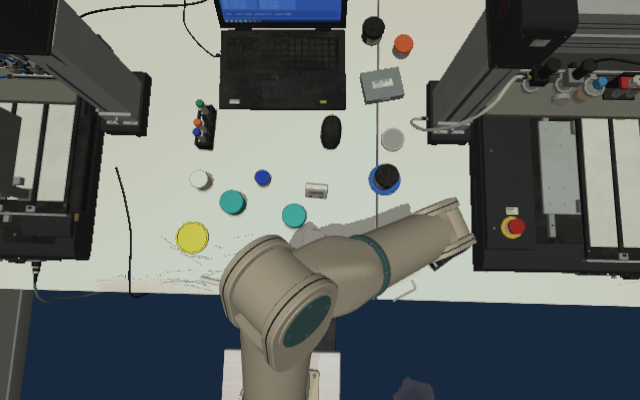

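send_rows:
  rows:
    - [1, -0.01, 0, 0.015, 0]
    - [1, -0.008, 0, 0.02, 0]
    - [1, 0, 0, 0.02, 0]
    - [1, 0, 0, 0.02, 0]
    - [1, 0, 0, 0.01, 0]
    - [1, 0, 0, 0, 0]
    - [1, 0, 0, 0, 0]

```text
clock: 13.22
eef_pos: [446.4, -293.0, 75.4]
tool_rot: [-3.117, -0.019, 0.01]
force: [0.7, 0.3, 0.5]
width: 85.3
```

send_rows:
  rows:
    - [1, -0.008, 0, 0, 0]
    - [1, -0.008, 0, 0.005, 0]
    - [1, -0.004, 0, 0.01, 0]
    - [1, -0.002, 0, 0.01, 0]
    - [1, 0, 0, 0, 0]
    - [1, 0, 0, 0, 0]

```text
clock: 13.72
eef_pos: [424.6, -295.0, 52.9]
tool_rot: [-3.122, -0.024, 0.011]
force: [0.0, 0.7, 0.3]
width: 85.4
```

```bash
python3 - <<'E'
from h import *
s=read_state();print(s['qpos'],s['eef_pos'],s['tool_rot'])
E
```

```text
[ 0.25307095  0.78535305  0.49648488  2.0422453  -0.8263857   0.51901597
 -0.18750246] [ 424.60916877 -295.03251007   52.89369207] [-3.12228016 -0.02431047  0.01140885]
```

send_rows:
  rows:
    - [1, 0.002, 0, 0.01, 0]
    - [1, 0.002, 0, 0.01, 0]
    - [1, 0.001, 0, 0.01, 0]
    - [1, 0, 0, 0.008, 0]
    - [1, 0, 0, 0.004, 0]
    - [1, 0, 0, 0, 0]
    - [1, 0, 0, 0, 0]

```text
clock: 14.3
eef_pos: [432.3, -294.8, 7.8]
tool_rot: [-3.124, -0.027, 0.012]
force: [-0.3, -0.6, 0.1]
width: 85.3
```

Within 2 mm. Close and lift.

send_rows:
  rows:
    - [-1, -0.001, 0, 0, 0]
    - [-1, 0, 0, 0, 0]
    - [-1, 0, 0, 0, 0]
    - [-1, 0, 0, 0, 0]
    - [-1, 0, 0, 0, 0]
    - [-1, 0, 0, 0, 0]
    - [-1, 0, 0, 0, 0]
    - [-1, 0, 0, 0, 0]
    - [-1, 0, 0, 0, 0]
    - [-1, 0, 0, 0, 0]

```text
clock: 15.13
eef_pos: [431.4, -295.1, 8.9]
tool_rot: [-3.125, -0.028, 0.012]
force: [-0.1, -0.6, -1.3]
width: 54.9
```

send_rows:
  rows:
    - [-1, 0, 0, -0.01, 0]
    - [-1, 0, 0, -0.015, 0]
    - [-1, 0, 0, -0.02, 0]
    - [-1, 0, 0, -0.02, 0]
    - [-1, 0, 0, -0.02, 0]
    - [-1, 0, 0, -0.02, 0]
    - [-1, 0, 0, -0.02, 0]
    - [-1, 0, 0, -0.015, 0]
    - [-1, 0, 0, -0.01, 0]
    - [-1, 0, 0, 0, 0]
    - [-1, 0, 0, 0, 0]

```text
clock: 16.05
eef_pos: [424.6, -297.0, 170.5]
tool_rot: [-3.122, -0.026, 0.009]
force: [0.2, 0.3, -1.3]
width: 55.2
```

send_rows:
  rows:
    - [-1, 0.01, -0.002, 0, 0]
    - [-1, 0.02, -0.003, 0, 0]
    - [-1, 0.025, -0.003, 0, 0]
    - [-1, 0.025, -0.003, 0, 0]
    - [-1, 0.025, -0.003, 0, 0]
    - [-1, 0.025, -0.003, 0, 0]
    - [-1, 0.025, -0.002, 0, 0]
    - [-1, 0.02, -0.002, 0, 0]
    - [-1, 0.015, 0, 0, 0]
    - [-1, 0.01, 0, 0, 0]
    - [-1, 0, 0, 0, 0]
    - [-1, 0, 0, 0, 0]

```text
clock: 17.05
eef_pos: [634.6, -261.8, 157.4]
tool_rot: [-3.105, -0.006, 0.01]
force: [-0.7, -0.9, -0.8]
width: 55.1
```

send_rows:
  rows:
    - [-1, 0.001, 0.006, 0.005, 0]
    - [-1, 0, 0.005, 0.01, 0]
    - [-1, 0, 0.002, 0.015, 0]
    - [-1, 0, 0, 0.015, 0]
    - [-1, 0, 0, 0.008, 0]
    - [-1, 0, 0, 0, 0]
    - [-1, 0, 0, 0, 0]

```text
clock: 17.63
eef_pos: [629.7, -275.3, 94.8]
tool_rot: [-3.102, 0.002, 0.003]
force: [-0.3, -0.2, -0.9]
width: 55.2
```

send_rows:
  rows:
    - [-1, 0.003, 0, 0.004, 0]
    - [-1, 0.002, 0, 0.004, 0]
    - [-1, 0, 0, 0.003, 0]
    - [-1, 0, 0, 0, 0]
    - [-1, 0, 0, 0, 0]

```text
clock: 18.05
eef_pos: [635.9, -275.6, 84.2]
tool_rot: [-3.103, -0.0, 0.003]
force: [0.1, 0.9, -0.7]
width: 55.2
```

```bash
python3 - <<'E'
from h import *
p=get_image('side');save(p,'s5.png');cv2.imwrite('pics/s5z.png',cv2.resize(p['image'][190:320,260:440],None,fx=4,fy=4,interpolation=2))
E
```

```text
(no output)
```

View pics/s5z.png

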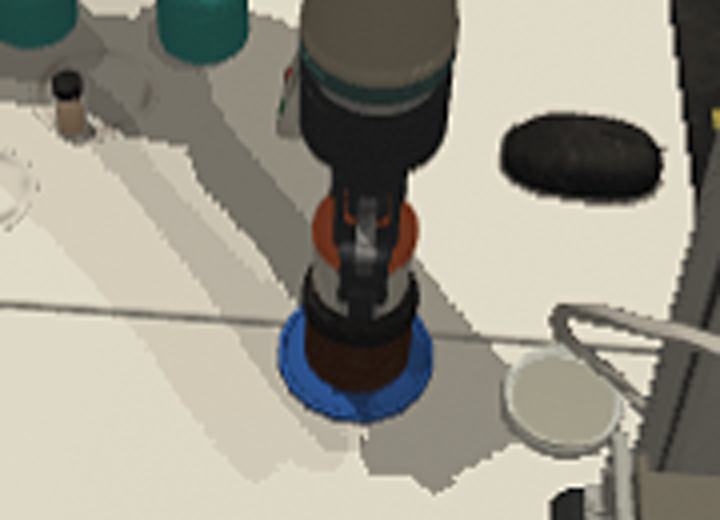

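Pot sits centred above the jar. Lower until it stops.

send_rows:
  rows:
    - [-1, 0, 0, 0.003, 0]
    - [-1, 0, 0, 0.003, 0]
    - [-1, 0, 0, 0, 0]
    - [-1, 0, 0, 0, 0]

```text
clock: 18.43
eef_pos: [636.4, -275.3, 78.6]
tool_rot: [-3.103, -0.002, 0.003]
force: [0.2, -0.3, -1.2]
width: 55.2
```

send_rows:
  rows:
    - [-1, 0, 0, 0.003, 0]
    - [-1, 0, 0, 0.002, 0]
    - [-1, 0, 0, 0.001, 0]

```text
clock: 18.68
eef_pos: [638.1, -276.8, 77.1]
tool_rot: [-3.106, -0.007, 0.004]
force: [-1.0, -0.1, -1.4]
width: 54.6
```

send_rows:
  rows:
    - [1, 0, 0, 0, 0]
    - [1, 0, 0, 0, 0]
    - [1, 0, 0, 0, 0]
    - [1, 0, 0, 0, 0]
    - [1, 0, 0, 0, 0]
    - [1, 0, 0, 0, 0]

```text
clock: 19.18
eef_pos: [638.3, -277.2, 77.1]
tool_rot: [-3.106, -0.008, 0.003]
force: [0.2, -0.2, 0.9]
width: 85.5
```

send_rows:
  rows:
    - [1, 0, 0, -0.015, 0]
    - [1, 0, 0, -0.025, 0]
    - [1, 0, 0, -0.03, 0]
    - [1, 0, 0, -0.03, 0]
    - [1, 0, 0, -0.02, 0]
    - [1, 0, -0.025, 0, 0]
    - [1, 0, -0.035, 0, 0]
    - [1, 0, -0.035, 0, 0]
    - [1, 0, -0.035, 0, 0]
    - [1, 0, -0.025, 0, 0]
    - [1, 0, 0, 0, 0]

```text
clock: 20.1
eef_pos: [636.3, -127.4, 218.6]
tool_rot: [-3.111, -0.012, -0.007]
force: [0.3, 0.4, -0.2]
width: 85.6
```

```bash
python3 - <<'E'
from h import *
s=read_state();print(s['qpos'],s['eef_pos'],s['tool_rot'])
for n in('side','top'):
    p=get_image(n);save(p,n+'6.png');print(n,near(p,(635,-275),50,90,150),near(p,(624,74),40,20,70))
    X=cloud(p)
cv2.imwrite('pics/s6z.png',cv2.resize(cv2.imread('pics/side6.png')[190:320,260:440],None,fx=4,fy=4,interpolation=2))
E
```

```text
[-0.24808069  0.7533255   0.76836671  1.55449699 -0.60859157  1.07923319
 -0.89416685] [ 636.29194679 -127.37524961  218.60729977] [-3.11121994 -0.01249655 -0.00672662]
side (604, 121.0, array([ 637. , -278.1,   29.3])) (77, 46.8, array([617.5,  70.2,  19.1]))
top (390, 119.5, array([ 637.9, -275.1,   28.6])) None
```

View pics/s6z.png

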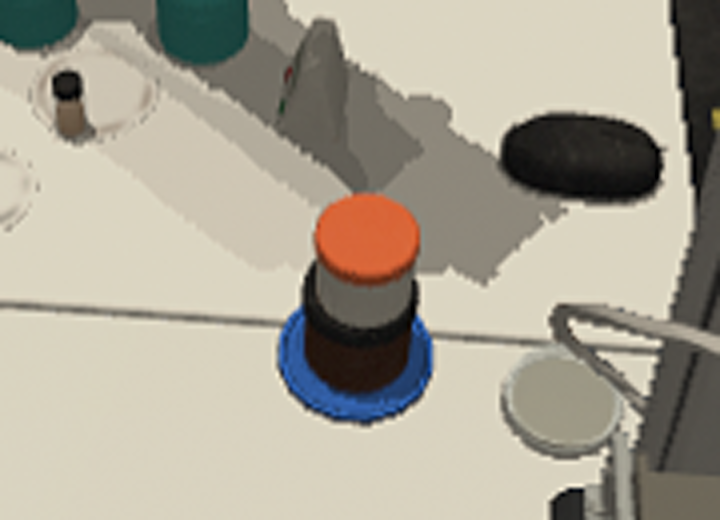

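send_rows:
  rows:
    - [1, -0.002, -0.02, 0, 0]
    - [1, -0.002, -0.03, 0, 0]
    - [1, -0.002, -0.035, 0, 0]
    - [1, -0.002, -0.035, 0, 0]
    - [1, -0.001, -0.03, 0, 0]
    - [1, 0, -0.025, 0, 0]
    - [1, 0, -0.015, 0, 0]
    - [1, 0, 0, 0.01, 0]
    - [1, 0, 0, 0.02, 0]
    - [1, 0, 0, 0.02, 0]
    - [1, 0, 0, 0.01, 0]
    - [1, 0, 0, 0, 0]

```text
clock: 21.2
eef_pos: [634.0, 33.8, 167.0]
tool_rot: [-3.136, -0.025, -0.045]
force: [0.1, 0.7, -0.4]
width: 85.3
```

send_rows:
  rows:
    - [1, -0.004, -0.015, 0, -0.03]
    - [1, -0.003, -0.015, 0.01, -0.01]
    - [1, -0.002, -0.01, 0.015, 0]
    - [1, 0, 0, 0.02, 0]
    - [1, 0, 0, 0.02, 0]
    - [1, 0, 0, 0.015, 0]
    - [1, 0, 0, 0, 0]
    - [1, 0, 0, 0, 0]

```text
clock: 21.87
eef_pos: [629.9, 80.0, 86.9]
tool_rot: [-3.135, -0.032, 0.001]
force: [0.5, -0.7, 0.4]
width: 85.6
```

```bash
python3 - <<'E'
from h import *
s=read_state();print(s['qpos'],s['eef_pos'],s['tool_rot'])
E
```

```text
[-0.55835056  0.88020226  0.68069641  1.72510456 -0.76363552  0.78410605
 -1.07416756] [629.93031701  79.98299153  86.87324383] [-3.13496397e+00 -3.22368065e-02  1.14308883e-03]
```

send_rows:
  rows:
    - [1, -0.003, 0.003, 0.01, 0]
    - [1, -0.002, 0.002, 0.015, 0]
    - [1, -0.001, 0, 0.015, 0]
    - [1, -0.001, 0, 0.01, 0]
    - [1, 0, 0, 0.005, 0]
    - [1, 0, 0, 0, 0]
    - [1, 0, 0, 0, 0]

```text
clock: 22.45
eef_pos: [627.8, 76.5, 33.9]
tool_rot: [-3.134, -0.042, 0.004]
force: [0.4, -0.6, -0.5]
width: 85.1
```

send_rows:
  rows:
    - [1, -0.002, 0.001, 0.008, 0]
    - [1, -0.002, 0, 0.008, 0]
    - [1, 0, 0, 0.005, 0]
    - [1, 0, 0, 0.003, 0]
    - [1, 0, 0, 0, 0]
    - [1, 0, 0, 0, 0]

```text
clock: 22.95
eef_pos: [626.1, 75.4, 9.2]
tool_rot: [-3.134, -0.045, 0.004]
force: [0.5, 0.2, -0.3]
width: 85.3
```

send_rows:
  rows:
    - [-1, 0, 0, 0.002, 0]
    - [-1, 0, 0, 0, 0]
    - [-1, 0, 0, 0, 0]
    - [-1, 0, 0, 0, 0]
    - [-1, 0, 0, 0, 0]
    - [-1, 0, 0, 0, 0]
    - [-1, 0, 0, 0, 0]
    - [-1, 0, 0, 0, 0]
    - [-1, 0, 0, 0, 0]
    - [-1, 0, 0, 0, 0]

```text
clock: 23.78
eef_pos: [626.9, 75.5, 7.9]
tool_rot: [-3.134, -0.047, 0.005]
force: [0.3, 0.0, -0.1]
width: 40.4
```

send_rows:
  rows:
    - [-1, 0, 0, -0.01, 0]
    - [-1, 0, 0, -0.015, 0]
    - [-1, 0, 0, -0.02, 0]
    - [-1, 0, 0, -0.025, 0]
    - [-1, 0, 0, -0.025, 0]
    - [-1, 0, 0, -0.025, 0]
    - [-1, 0, 0, -0.025, 0]
    - [-1, 0, 0, -0.025, 0]
    - [-1, 0, 0, -0.02, 0]
    - [-1, 0, 0, -0.01, 0]
    - [-1, 0, 0, 0, 0]

```text
clock: 24.7
eef_pos: [615.6, 71.3, 228.5]
tool_rot: [-3.134, -0.05, -0.001]
force: [0.4, -0.6, -0.9]
width: 40.1
```

```bash
python3 - <<'E'
from h import *
s=read_state();print(s['qpos'],s['eef_pos'],s['tool_rot'])
E
```

```text
[-0.64043989  0.69472055  0.82733483  1.67568159 -0.61159847  0.9904791
 -1.17549976] [615.62022683  71.33140624 228.50271045] [-3.13353021e+00 -5.03318002e-02 -5.62945759e-04]
```

send_rows:
  rows:
    - [-1, 0.001, 0.015, 0, 0]
    - [-1, 0.002, 0.025, 0, 0]
    - [-1, 0.002, 0.03, 0, 0]
    - [-1, 0.002, 0.035, 0, 0]
    - [-1, 0.002, 0.035, 0, 0]
    - [-1, 0.002, 0.035, 0, 0]
    - [-1, 0.002, 0.035, 0, 0]
    - [-1, 0.002, 0.03, 0, 0]
    - [-1, 0.002, 0.025, 0, 0]
    - [-1, 0.002, 0.015, 0, 0]
    - [-1, 0, 0, 0, 0]
    - [-1, 0, 0, 0, 0]

```text
clock: 25.7
eef_pos: [623.2, -230.6, 210.2]
tool_rot: [-3.133, -0.025, -0.005]
force: [-0.2, 0.6, -0.3]
width: 40.6
```

send_rows:
  rows:
    - [-1, 0.005, 0.015, 0, 0]
    - [-1, 0.005, 0.015, 0, 0]
    - [-1, 0.003, 0.01, 0.01, 0]
    - [-1, 0.001, 0.003, 0.015, 0]
    - [-1, 0, 0, 0.015, 0]
    - [-1, 0, 0, 0.01, 0]
    - [-1, 0, 0, 0, 0]
    - [-1, 0, 0, 0, 0]

```text
clock: 26.37
eef_pos: [634.7, -265.2, 147.1]
tool_rot: [-3.121, -0.013, 0.0]
force: [0.0, 0.4, -0.4]
width: 40.3
```

send_rows:
  rows:
    - [-1, 0.002, 0.006, 0.002, 0]
    - [-1, 0.002, 0.004, 0.003, 0]
    - [-1, 0, 0.002, 0.003, 0]
    - [-1, 0, 0, 0, 0]
    - [-1, 0, 0, 0, 0]

```text
clock: 26.78
eef_pos: [640.3, -276.7, 139.0]
tool_rot: [-3.121, -0.014, 0.003]
force: [0.2, -0.2, -0.3]
width: 39.7
```

```bash
python3 - <<'E'
from h import *
p=get_image('side');save(p,'s7.png');cv2.imwrite('pics/s7z.png',cv2.resize(p['image'][190:320,260:440],None,fx=4,fy=4,interpolation=2))
E
```

```text
(no output)
```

View pics/s7z.png

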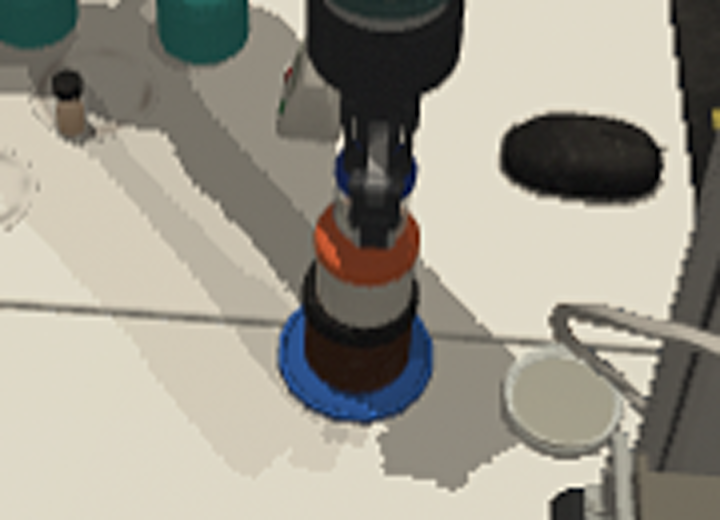

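send_rows:
  rows:
    - [-1, -0.002, 0, 0.003, 0]
    - [-1, -0.002, 0, 0.003, 0]
    - [-1, 0, 0, 0.001, 0]
    - [-1, 0, 0, 0, 0]
    - [-1, 0, 0, 0, 0]

```text
clock: 27.25
eef_pos: [635.9, -276.6, 132.2]
tool_rot: [-3.121, -0.015, 0.003]
force: [-0.4, 0.2, -0.4]
width: 40.1
```

send_rows:
  rows:
    - [-1, 0.001, 0, 0.002, 0]
    - [-1, 0, 0, 0.002, 0]
    - [-1, 0, 0, 0, 0]

```text
clock: 27.5
eef_pos: [637.4, -276.5, 128.3]
tool_rot: [-3.121, -0.016, 0.003]
force: [0.3, -0.4, 0.7]
width: 40.2
```

send_rows:
  rows:
    - [-1, 0, 0, 0.002, 0]
    - [-1, 0, 0, 0.002, 0]
    - [-1, 0, 0, 0, 0]

```text
clock: 27.75
eef_pos: [639.6, -278.2, 128.9]
tool_rot: [-3.124, -0.022, 0.003]
force: [-0.8, -0.4, -1.3]
width: 40.2
```

send_rows:
  rows:
    - [0.3, 0, 0, 0, 0]
    - [0.5, 0, 0, 0, 0]
    - [0.7, 0, 0, 0, 0]
    - [0.8, 0, 0, 0, 0]
    - [0.8, 0, 0, 0, 0]
    - [0.8, 0, 0, 0, 0]

```text
clock: 28.25
eef_pos: [639.6, -278.1, 128.4]
tool_rot: [-3.124, -0.022, 0.004]
force: [0.8, -0.3, 0.1]
width: 76.8
```

send_rows:
  rows:
    - [1, 0, 0, -0.015, 0]
    - [1, 0, 0, -0.025, 0]
    - [1, 0, 0, -0.03, 0]
    - [1, 0, 0, -0.02, 0]
    - [1, 0, 0, -0.01, 0]
    - [1, 0, -0.02, 0, 0]
    - [1, 0, -0.03, 0, 0]
    - [1, 0, -0.035, 0, 0]
    - [1, 0, -0.035, 0, 0]
    - [1, 0, -0.03, 0, 0]
    - [1, 0, -0.02, 0, 0]
    - [1, 0, 0, 0, 0]

```text
clock: 29.25
eef_pos: [635.3, -107.9, 241.9]
tool_rot: [-3.127, -0.023, -0.005]
force: [0.3, -0.1, -1.3]
width: 85.4
```

```bash
python3 - <<'E'
from h import *
s=read_state();print(s['qpos'],s['eef_pos'],s['tool_rot'])
for n in('side','top'):
    p=get_image(n);save(p,n+'8.png');print(n,near(p,(637,-276),45,142,190),near(p,(612,247),40,30,90))
    X=cloud(p)
cv2.imwrite('pics/s8z.png',cv2.resize(cv2.imread('pics/side8.png')[190:320,260:440],None,fx=4,fy=4,interpolation=2))
E
```

```text
[-0.30497981  0.72091466  0.7961948   1.55618755 -0.58488818  1.09350668
 -0.93978371] [ 635.30149705 -107.89007492  241.85329157] [-3.12701478 -0.02257947 -0.00512344]
side (370, 166.7, array([ 636.9, -278.4,   21.8])) (90, 60.5, array([601.1, 242.3,  22.6]))
top (233, 165.3, array([ 638. , -275.3,   21.5])) (290, 58.7, array([612.7, 247.5,  25.1]))
```

View pics/s8z.png

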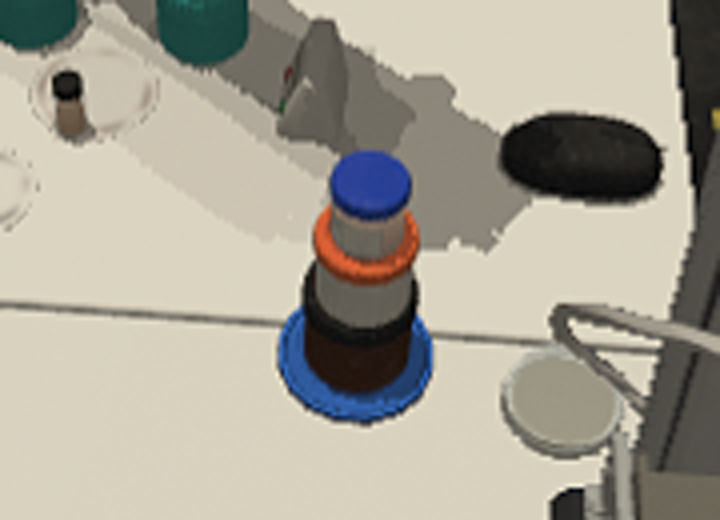

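The first stack stands centred, its top at 166 mm. Next is the white pot.

send_rows:
  rows:
    - [1, -0.002, -0.02, 0, 0]
    - [1, -0.002, -0.03, 0, 0]
    - [1, -0.002, -0.035, 0, 0]
    - [1, -0.002, -0.035, 0, 0]
    - [1, -0.002, -0.035, 0, 0]
    - [1, -0.002, -0.035, 0, 0]
    - [1, -0.002, -0.035, 0, 0]
    - [1, -0.002, -0.035, 0, 0]
    - [1, -0.002, -0.03, 0, -0.01]
    - [1, -0.002, -0.02, 0, -0.01]
    - [1, 0, 0, 0, -0.01]
    - [1, 0, 0, 0, 0]

```text
clock: 30.35
eef_pos: [626.5, 177.9, 245.6]
tool_rot: [3.13, -0.032, -0.018]
force: [0.3, -1.1, 0.1]
width: 85.5
```

```bash
python3 - <<'E'
from h import *
s=read_state();print(s['qpos'],s['eef_pos'],s['tool_rot'])
E
```

```text
[-0.79429342  0.74430195  0.8585523   1.5399647  -0.59414338  1.10399094
 -1.40020193] [626.45000032 177.86978407 245.62725995] [ 3.13029942 -0.03205819 -0.01774132]
```

send_rows:
  rows:
    - [1, -0.005, -0.015, 0, -0.01]
    - [1, -0.004, -0.02, 0, 0]
    - [1, -0.003, -0.02, 0.01, 0]
    - [1, -0.002, -0.01, 0.02, 0]
    - [1, 0, 0, 0.025, 0]
    - [1, 0, 0, 0.025, 0]
    - [1, 0, 0, 0.02, 0]
    - [1, 0, 0, 0.01, 0]
    - [1, 0, 0, 0, 0]
    - [1, 0, 0, 0, 0]

```text
clock: 31.18
eef_pos: [619.5, 235.8, 129.0]
tool_rot: [3.127, -0.036, -0.025]
force: [-0.1, -0.2, 0.8]
width: 85.5
```

send_rows:
  rows:
    - [1, -0.004, -0.006, 0.01, -0.012]
    - [1, -0.003, -0.005, 0.015, -0.012]
    - [1, -0.002, -0.002, 0.02, 0]
    - [1, 0, 0, 0.02, 0]
    - [1, 0, 0, 0.01, 0]
    - [1, 0, 0, 0, 0]
    - [1, 0, 0, 0, 0]

```text
clock: 31.77
eef_pos: [617.9, 251.1, 56.6]
tool_rot: [3.131, -0.047, 0.002]
force: [-0.0, -0.1, 0.3]
width: 85.3
```

send_rows:
  rows:
    - [1, -0.003, 0.002, 0.008, 0]
    - [1, -0.003, 0.001, 0.01, 0]
    - [1, -0.001, 0, 0.01, 0]
    - [1, 0, 0, 0.008, 0]
    - [1, 0, 0, 0.004, 0]
    - [1, 0, 0, 0, 0]
    - [1, 0, 0, 0, 0]

```text
clock: 32.35
eef_pos: [614.6, 247.6, 15.8]
tool_rot: [3.133, -0.053, 0.001]
force: [-0.1, -0.8, -0.4]
width: 85.6
```

send_rows:
  rows:
    - [1, -0.001, 0, 0.004, 0]
    - [1, 0, 0, 0.002, 0]
    - [-1, 0, 0, 0, 0]
    - [-1, 0, 0, 0, 0]
    - [-1, 0, 0, 0, 0]
    - [-1, 0, 0, 0, 0]
    - [-1, 0, 0, 0, 0]
    - [-1, 0, 0, 0, 0]
    - [-1, 0, 0, 0, 0]
    - [-1, 0, 0, 0, 0]
    - [-1, 0, 0, 0, 0]
    - [-1, 0, 0, 0, 0]

```text
clock: 33.35
eef_pos: [614.8, 247.8, 10.3]
tool_rot: [3.133, -0.055, 0.002]
force: [1.1, 0.6, 1.3]
width: 48.0
```

send_rows:
  rows:
    - [-1, 0, 0, -0.01, 0]
    - [-1, 0, 0, -0.015, 0]
    - [-1, 0, 0, -0.02, 0]
    - [-1, 0, 0, -0.02, 0]
    - [-1, 0, 0, -0.02, 0]
    - [-1, 0, 0, -0.02, 0]
    - [-1, 0, 0, -0.01, 0]
    - [-1, 0, 0, 0, 0]

```text
clock: 34.02
eef_pos: [608.3, 247.8, 137.2]
tool_rot: [3.133, -0.056, -0.0]
force: [-0.0, -0.4, -0.4]
width: 48.2
```

```bash
python3 - <<'E'
from h import *
s=read_state();print(s['qpos'],s['eef_pos'],s['tool_rot'])
E
```

```text
[-0.87237337  0.8551549   0.77424573  1.64855315 -0.7128587   0.88426801
 -1.40263683] [608.33313142 247.77552277 137.21079765] [ 3.13327158e+00 -5.62485201e-02 -2.92326794e-04]
```

send_rows:
  rows:
    - [-1, -0.01, -0.002, 0, 0]
    - [-1, -0.018, -0.002, 0, 0]
    - [-1, -0.022, -0.003, 0, 0]
    - [-1, -0.022, -0.003, 0, 0]
    - [-1, -0.022, -0.003, 0, 0]
    - [-1, -0.02, -0.003, 0, 0]
    - [-1, -0.015, -0.002, 0, 0]
    - [-1, -0.01, -0.002, 0, 0]
    - [-1, -0.005, 0, 0, 0]
    - [-1, 0, 0, 0, 0]
    - [-1, 0, 0, 0, 0]

```text
clock: 34.93
eef_pos: [444.8, 266.2, 121.3]
tool_rot: [3.126, -0.04, 0.002]
force: [0.9, 0.1, -0.6]
width: 48.0
```

```bash
python3 - <<'E'
from h import *
s=read_state();print(s['qpos'],s['eef_pos'],s['tool_rot'])
E
```

```text
[-1.10031038  0.72797576  0.76260037  2.02408173 -0.7703993   0.66586873
 -1.41236294] [444.77622466 266.2307676  121.26459109] [ 3.12582201e+00 -4.04768436e-02  1.77394195e-03]
```

send_rows:
  rows:
    - [-1, 0.002, -0.002, 0.01, 0]
    - [-1, 0.002, -0.002, 0.015, 0]
    - [-1, 0.001, 0, 0.018, 0]
    - [-1, 0, 0, 0.015, 0]
    - [-1, 0, 0, 0.01, 0]
    - [-1, 0, 0, 0, 0]
    - [-1, 0, 0, 0, 0]

```text
clock: 35.52
eef_pos: [459.8, 268.2, 47.5]
tool_rot: [3.125, -0.047, -0.002]
force: [0.1, 0.6, -0.1]
width: 48.4
```

send_rows:
  rows:
    - [-1, -0.004, -0.001, 0.006, 0]
    - [-1, -0.003, 0, 0.008, 0]
    - [-1, -0.002, 0, 0.006, 0]
    - [-1, 0, 0, 0, 0]
    - [-1, 0, 0, 0, 0]
    - [-1, 0, 0, 0, 0]

```text
clock: 36.02
eef_pos: [452.3, 269.3, 26.4]
tool_rot: [3.126, -0.05, -0.002]
force: [-0.2, 0.9, -1.1]
width: 47.7
```

```bash
python3 - <<'E'
from h import *
s=read_state();print(s['qpos'],s['eef_pos'],s['tool_rot'])
p=get_image('side');save(p,'s9.png');cv2.imwrite('pics/s9z.png',cv2.resize(p['image'][80:210,220:400],None,fx=4,fy=4,interpolation=2))
E
```

```text
[-0.97596854  0.85876601  0.56314831  2.04992981 -0.95727103  0.46525602
 -1.2684367 ] [452.26577797 269.27320909  26.44606704] [ 3.12622442e+00 -4.95018996e-02 -2.43781590e-03]
```

View pics/s9z.png

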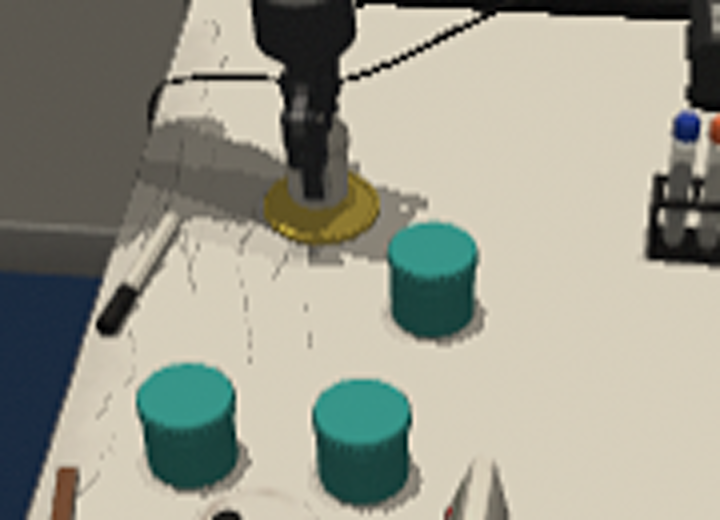

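send_rows:
  rows:
    - [-1, 0.001, 0, 0.003, 0]
    - [-1, 0, 0, 0.003, 0]
    - [-1, 0, 0, 0.002, 0]
    - [-1, 0, 0, 0, 0]
    - [-1, 0, 0, 0, 0]

```text
clock: 36.48
eef_pos: [454.9, 269.7, 18.7]
tool_rot: [3.127, -0.052, -0.002]
force: [-1.0, -0.1, -0.5]
width: 48.1
```

send_rows:
  rows:
    - [-1, 0, 0, 0.003, 0]
    - [-1, 0, 0, 0.002, 0]
    - [-1, 0, 0, 0, 0]

```text
clock: 36.73
eef_pos: [455.4, 269.7, 16.7]
tool_rot: [3.131, -0.052, -0.003]
force: [0.5, -0.4, -0.5]
width: 48.2
```

Contact height reached (16.3 expected). Release and back off.

send_rows:
  rows:
    - [0.6, 0, 0, 0, 0]
    - [0.8, 0, 0, 0, 0]
    - [1, 0, 0, 0, 0]
    - [1, 0, 0, 0, 0]
    - [1, 0, 0, 0, 0]
    - [1, 0, 0, 0, 0]

```text
clock: 37.23
eef_pos: [455.9, 269.7, 16.6]
tool_rot: [3.131, -0.053, -0.004]
force: [0.5, -0.9, -0.6]
width: 85.4
```

send_rows:
  rows:
    - [1, 0, 0, -0.015, 0]
    - [1, 0, 0, -0.02, 0]
    - [1, 0, 0, -0.025, 0]
    - [1, 0, 0, -0.025, 0]
    - [1, 0, 0, -0.025, 0]
    - [1, 0, 0, -0.02, 0]
    - [1, 0, 0.015, 0, 0]
    - [1, 0, 0.025, 0, 0]
    - [1, 0, 0.03, 0, 0]
    - [1, 0, 0.03, 0, 0]
    - [1, 0, 0.03, 0, 0]
    - [1, 0, 0.03, 0, 0]

```text
clock: 38.23
eef_pos: [447.9, 113.9, 151.7]
tool_rot: [3.13, -0.051, 0.015]
force: [1.0, 0.2, -0.6]
width: 85.7
```

send_rows:
  rows:
    - [1, 0, 0.03, 0, 0]
    - [1, 0, 0.03, 0, 0]
    - [1, 0, 0.03, 0, 0]
    - [1, 0, 0.03, 0, 0]
    - [1, 0, 0.03, 0, 0]
    - [1, 0, 0.025, 0, 0]
    - [1, 0, 0.01, 0, 0]
    - [1, 0, 0, 0, 0]
    - [1, 0, 0, 0, 0]

```text
clock: 38.98
eef_pos: [448.7, -87.8, 154.6]
tool_rot: [3.126, -0.053, 0.004]
force: [0.5, 0.0, 0.1]
width: 85.3
```

```bash
python3 - <<'E'
from h import *
s=read_state();print(s['qpos'],s['eef_pos'],s['tool_rot'])
for n in('side','top'):
    p=get_image(n);save(p,n+'10.png');print(n,near(p,(452,268),45,25,90),near(p,(441,-115),25,20,60))
E
```

```text
[-0.35503226  0.55833643  0.70215444  2.17849188 -0.6855403   0.56800682
 -0.71694317] [448.65911841 -87.8144022  154.63227435] [ 3.12559533 -0.05341746  0.00357775]
side (282, 66.5, array([452. , 271.1,  26.9])) (99, 48.6, array([ 440.9, -115.6,   10.5]))
top (327, 63.8, array([451.6, 271.4,  25. ])) None
```

View pics/side10.png

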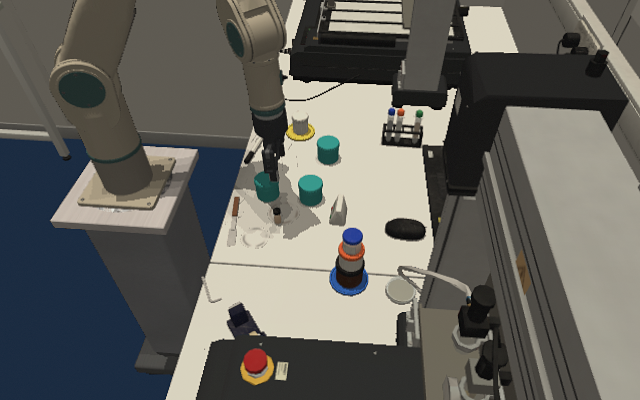

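send_rows:
  rows:
    - [1, -0.003, 0.01, 0.005, 0]
    - [1, -0.003, 0.008, 0.015, 0]
    - [1, -0.002, 0.003, 0.02, 0]
    - [1, 0, 0, 0.015, 0]
    - [1, 0, 0, 0.01, 0]
    - [1, 0, 0, 0, 0]
    - [1, 0, 0, 0, 0]

```text
clock: 39.67
eef_pos: [446.1, -97.5, 86.3]
tool_rot: [3.131, -0.052, 0.025]
force: [0.1, -1.2, 0.3]
width: 85.4
```

```bash
python3 - <<'E'
from h import *
s=read_state();print(s['qpos'],s['eef_pos'],s['tool_rot'])
E
```

```text
[-0.17494629  0.65611967  0.48526989  2.22675485 -0.8578942   0.38825259
 -0.52116216] [446.09883794 -97.48336332  86.31943038] [ 3.13086685 -0.05220789  0.02549081]
```

send_rows:
  rows:
    - [1, -0.003, 0.008, 0, 0.012]
    - [1, -0.003, 0.007, 0.004, 0.01]
    - [1, -0.001, 0.002, 0.006, 0]
    - [1, 0, 0, 0.006, 0]
    - [1, 0, 0, 0, 0]
    - [1, 0, 0, 0, 0]

```text
clock: 40.17
eef_pos: [441.2, -115.1, 70.6]
tool_rot: [3.131, -0.056, 0.005]
force: [-0.3, -0.0, -0.4]
width: 85.1
```

```bash
python3 - <<'E'
from h import *
s=read_state();print(s['qpos'],s['eef_pos'],s['tool_rot'])
E
```

```text
[-0.08989755  0.67747354  0.42092011  2.23883665 -0.90873622  0.3350504
 -0.45482718] [ 441.15128259 -115.11841312   70.56113875] [ 3.13122799 -0.05570525  0.00481608]
```

send_rows:
  rows:
    - [1, -0.001, 0, 0.008, 0]
    - [1, -0.001, 0, 0.008, 0]
    - [1, 0, 0, 0.008, 0]
    - [1, 0, 0, 0.006, 0]
    - [1, 0, 0, 0, 0]
    - [1, 0, 0, 0, 0]

```text
clock: 40.67
eef_pos: [441.9, -115.5, 39.9]
tool_rot: [3.132, -0.058, 0.004]
force: [-0.4, -0.3, 0.4]
width: 85.6
```

```bash
python3 - <<'E'
from h import *
s=read_state();print(s['qpos'],s['eef_pos'],s['tool_rot'])
p=get_image('side');save(p,'s11.png');cv2.imwrite('pics/s11z.png',cv2.resize(p['image'][150:280,210:390],None,fx=4,fy=4,interpolation=2))
E
```

```text
[-0.02164601  0.73028483  0.32220926  2.24905443 -1.04170308  0.25055005
 -0.3295059 ] [ 441.88301726 -115.5080418    39.92940302] [ 3.13159429 -0.05779401  0.00444063]
```

View pics/s11z.png

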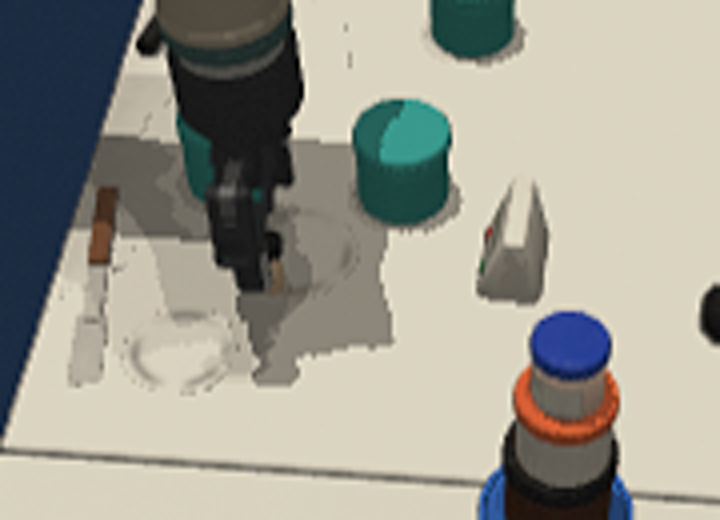

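```bash
python3 - <<'E'
from h import *
p=get_image('side')
for X in((441.5,-115,0),(441.5,-115,48),(442,-165,50),(442,-165,53),(442,-158,50)):
    print(X,(proj(p,X)-[210,150])*4)
p0=cv2.imread('pics/side0.png');
E
```

```text
(441.5, -115, 0) [271.54446066 291.17735774]
(441.5, -115, 48) [266.17244227 241.63656438]
(442, -165, 50) [253.82311938 298.83648417]
(442, -165, 53) [253.44342688 295.65112738]
(442, -158, 50) [255.67646134 290.32329164]
```

send_rows:
  rows:
    - [1, -0.001, 0, 0.005, 0]
    - [1, -0.001, 0, 0.005, 0]
    - [1, 0, 0, 0.005, 0]
    - [1, 0, 0, 0, 0]
    - [1, 0, 0, 0, 0]

```text
clock: 41.18
eef_pos: [444.3, -116.4, 28.4]
tool_rot: [3.132, -0.056, 0.005]
force: [1.0, 0.5, 0.6]
width: 85.5
```

```bash
python3 - <<'E'
from h import *
s=read_state();print(s['qpos'],s['eef_pos'],s['tool_rot'])
E
```

```text
[-0.0070855   0.75494614  0.30241033  2.24358358 -1.09856691  0.23406867
 -0.27400211] [ 444.34006183 -116.35529889   28.41944067] [ 3.13187636 -0.05614471  0.00539706]
```

send_rows:
  rows:
    - [1, -0.003, -0.001, 0.004, 0]
    - [1, -0.002, -0.001, 0.004, 0]
    - [1, -0.001, 0, 0.004, 0]
    - [1, 0, 0, 0, 0]
    - [1, 0, 0, 0, 0]

```text
clock: 41.6
eef_pos: [443.7, -115.5, 21.0]
tool_rot: [3.135, -0.046, 0.005]
force: [0.5, 0.5, -0.3]
width: 85.5
```

```bash
python3 - <<'E'
from h import *
s=read_state();print(s['qpos'],s['eef_pos'],s['tool_rot'])
E
```

```text
[-0.00320478  0.77175082  0.29571666  2.23728193 -1.09925324  0.23355812
 -0.27587629] [ 443.70575572 -115.53654504   20.96612718] [ 3.13484814 -0.04567466  0.00492619]
```

send_rows:
  rows:
    - [1, -0.003, 0, 0.004, 0]
    - [1, -0.002, 0, 0.004, 0]
    - [1, -0.001, 0, 0.003, 0]
    - [1, 0, 0, 0, 0]
    - [1, 0, 0, 0, 0]

```text
clock: 42.02
eef_pos: [442.1, -117.0, 13.7]
tool_rot: [3.138, -0.035, 0.005]
force: [-0.2, 0.0, -1.1]
width: 85.4
```

```bash
python3 - <<'E'
from h import *
s=read_state();print(s['qpos'],s['eef_pos'],s['tool_rot'])
E
```

```text
[ 0.00546384  0.78802163  0.28963552  2.23148584 -1.09931489  0.23324351
 -0.27273032] [ 442.09671013 -116.99358987   13.71441163] [ 3.13757809 -0.03505443  0.004719  ]
```

send_rows:
  rows:
    - [0.5, 0, -0.0015, 0.003, 0]
    - [0, 0, 0, 0, 0]
    - [-0.2, 0, 0, 0, 0]
    - [-0.3, 0, 0, 0, 0]
    - [-0.4, 0, 0, 0, 0]
    - [-0.5, 0, 0, 0, 0]
    - [-0.6, 0, 0, 0, 0]
    - [-1, 0, 0, 0, 0]
    - [-1, 0, 0, 0, 0]
    - [-1, 0, 0, 0, 0]
    - [-1, 0, 0, 0, 0]
    - [-1, 0, 0, 0, 0]

```text
clock: 43.02
eef_pos: [443.2, -115.5, 11.7]
tool_rot: [3.138, -0.033, 0.005]
force: [-0.3, 0.9, -0.7]
width: 20.4
```

```bash
python3 - <<'E'
from h import *
s=read_state();print(s['qpos'],s['eef_pos'],s['tool_rot'])
p=get_image('side');save(p,'s12.png');cv2.imwrite('pics/s12z.png',cv2.resize(p['image'][150:280,210:390],None,fx=4,fy=4,interpolation=2))
E
```

```text
[ 0.00307441  0.79269913  0.28812778  2.22836616 -1.09929041  0.23333568
 -0.27683096] [ 443.17008931 -115.51159319   11.73237371] [ 3.13826629 -0.03335592  0.00470572]
```

View pics/s12z.png

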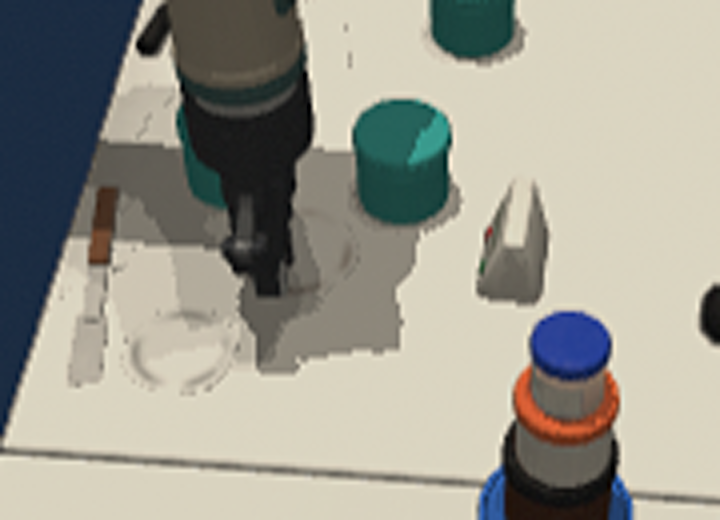

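send_rows:
  rows:
    - [-1, 0, 0, -0.005, 0]
    - [-1, 0, 0, -0.01, 0]
    - [-1, 0, 0, -0.015, 0]
    - [-1, 0, 0, -0.02, 0]
    - [-1, 0, 0, -0.02, 0]
    - [-1, 0, 0, -0.02, 0]
    - [-1, 0, 0, -0.01, 0]
    - [-1, 0, 0, 0, 0]

```text
clock: 43.73
eef_pos: [437.5, -115.1, 117.1]
tool_rot: [3.14, -0.029, 0.002]
force: [-0.3, 0.2, -0.5]
width: 19.9
```

```bash
python3 - <<'E'
from h import *
s=read_state();print(s['qpos'],s['eef_pos'],s['tool_rot'],s['width'])
p=get_image('side');save(p,'s13.png');cv2.imwrite('pics/s13z.png',cv2.resize(p['image'][150:280,210:390],None,fx=4,fy=4,interpolation=2))
E
```

```text
[-0.24267467  0.6346758   0.65947996  2.19707964 -0.81199183  0.53572718
 -0.52814208] [ 437.53697883 -115.13127669  117.10247339] [ 3.14042212e+00 -2.86792152e-02  1.54759906e-03] 19.92019223778733
```

View pics/s13z.png

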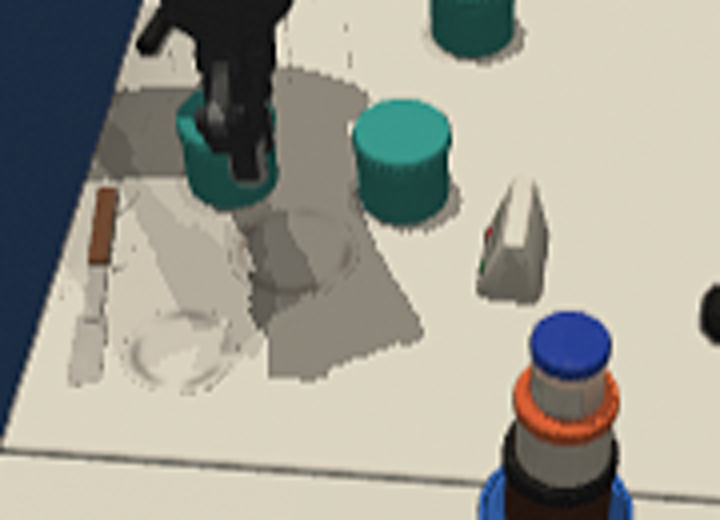

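send_rows:
  rows:
    - [-1, 0, -0.012, -0.01, 0]
    - [-1, 0.001, -0.022, -0.01, 0]
    - [-1, 0.001, -0.03, 0, 0]
    - [-1, 0.001, -0.033, 0, 0]
    - [-1, 0.001, -0.033, 0, 0]
    - [-1, 0.001, -0.033, 0, 0]
    - [-1, 0.001, -0.033, 0, 0]
    - [-1, 0.001, -0.03, 0, 0]
    - [-1, 0.001, -0.025, 0, 0]
    - [-1, 0.001, -0.015, 0, 0]
    - [-1, 0, 0, 0, 0]
    - [-1, 0, 0, 0, 0]

```text
clock: 44.78
eef_pos: [442.6, 162.0, 128.1]
tool_rot: [3.136, -0.018, -0.002]
force: [0.3, -0.5, 0.8]
width: 20.2
```

```bash
python3 - <<'E'
from h import *
s=read_state();print(s['qpos'],s['eef_pos'],s['tool_rot'],s['width'])
p=get_image('side');save(p,'s14.png');cv2.imwrite('pics/s14z.png',cv2.resize(p['image'][80:210,220:400],None,fx=4,fy=4,interpolation=2))
E
```

```text
[-0.93217494  0.67700087  0.78805148  2.13058527 -0.80962098  0.64413429
 -1.14997741] [442.6129019  162.00507844 128.13250848] [ 3.13577921e+00 -1.78679555e-02 -2.23332631e-03] 20.215864262976726
```

View pics/s14z.png

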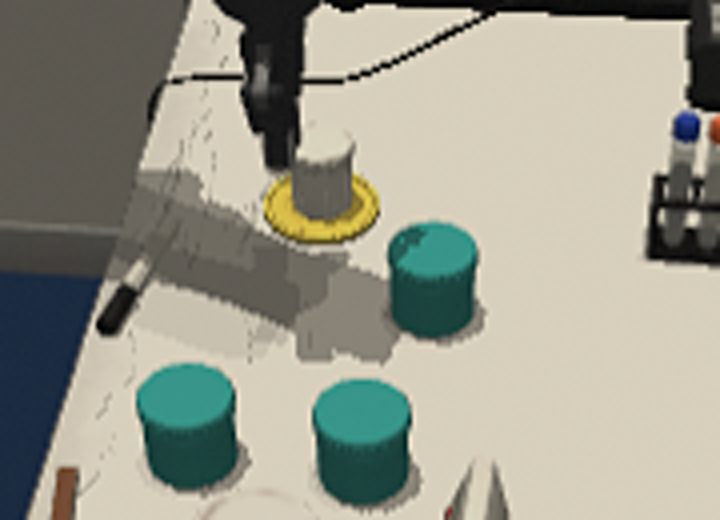

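send_rows:
  rows:
    - [-1, 0.002, -0.012, 0, 0]
    - [-1, 0.002, -0.02, 0, 0]
    - [-1, 0.002, -0.022, 0, 0]
    - [-1, 0.001, -0.02, 0, 0]
    - [-1, 0.001, -0.015, 0, 0]
    - [-1, 0, -0.008, 0, 0]
    - [-1, 0, 0, 0, 0]
    - [-1, 0, 0, 0, 0]

```text
clock: 45.5
eef_pos: [453.3, 246.4, 126.6]
tool_rot: [3.13, -0.016, -0.028]
force: [-0.9, -1.2, -0.6]
width: 20.3
```

send_rows:
  rows:
    - [-1, -0.001, -0.009, 0, -0.01]
    - [-1, 0, -0.008, 0.005, -0.01]
    - [-1, 0, -0.005, 0.008, -0.005]
    - [-1, 0, 0, 0.008, 0]
    - [-1, 0, 0, 0.004, 0]
    - [-1, 0, 0, 0, 0]
    - [-1, 0, 0, 0, 0]

```text
clock: 46.08
eef_pos: [453.0, 264.9, 98.2]
tool_rot: [3.128, -0.014, -0.008]
force: [0.2, 0.6, -0.3]
width: 20.4
```

```bash
python3 - <<'E'
from h import *
s=read_state();print(s['qpos'],s['eef_pos'],s['tool_rot'],s['width'])
p=get_image('side');save(p,'s15.png');cv2.imwrite('pics/s15z.png',cv2.resize(p['image'][70:170,240:360],None,fx=6,fy=6,interpolation=2))
E
```

```text
[-1.07506728  0.79259052  0.77472045  2.00137943 -0.8484527   0.69803221
 -1.33971155] [453.03355518 264.89965431  98.23239033] [ 3.1279936  -0.01354159 -0.00825694] 20.426141501145928
```

View pics/s15z.png

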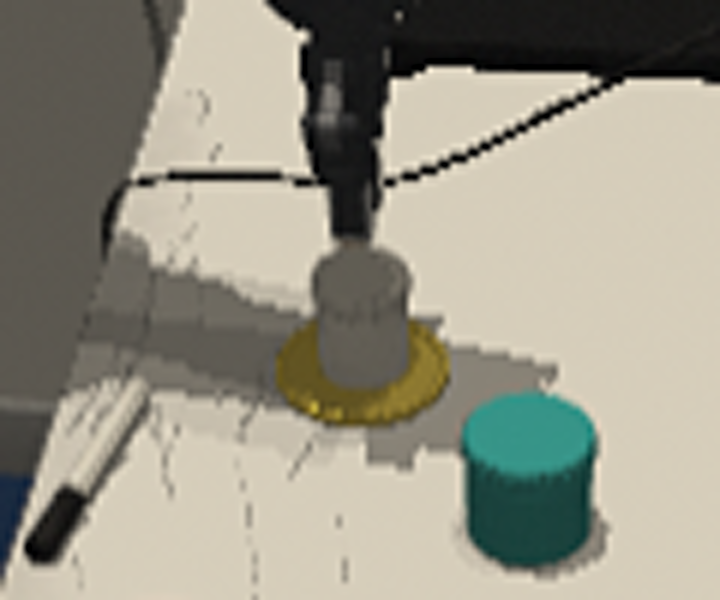

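send_rows:
  rows:
    - [-1, 0.001, -0.003, 0.004, 0]
    - [-1, 0, -0.002, 0.005, 0]
    - [-1, 0, -0.001, 0.004, 0]
    - [-1, 0, 0, 0.002, 0]
    - [-1, 0, 0, 0, 0]
    - [-1, 0, 0, 0, 0]

```text
clock: 46.63
eef_pos: [454.8, 271.0, 82.0]
tool_rot: [3.128, -0.014, -0.009]
force: [0.2, 0.1, -0.5]
width: 20.1
```

```bash
python3 - <<'E'
from h import *
s=read_state();print(s['eef_pos'],s['tool_rot'],s['width'])
p=get_image('side');save(p,'s16.png');cv2.imwrite('pics/s16z.png',cv2.resize(p['image'][70:170,240:360],None,fx=6,fy=6,interpolation=2))
E
```

```text
[454.81010284 271.03091642  81.97630628] [ 3.12815648 -0.01435201 -0.00879373] 20.11067487709692
```

View pics/s16z.png

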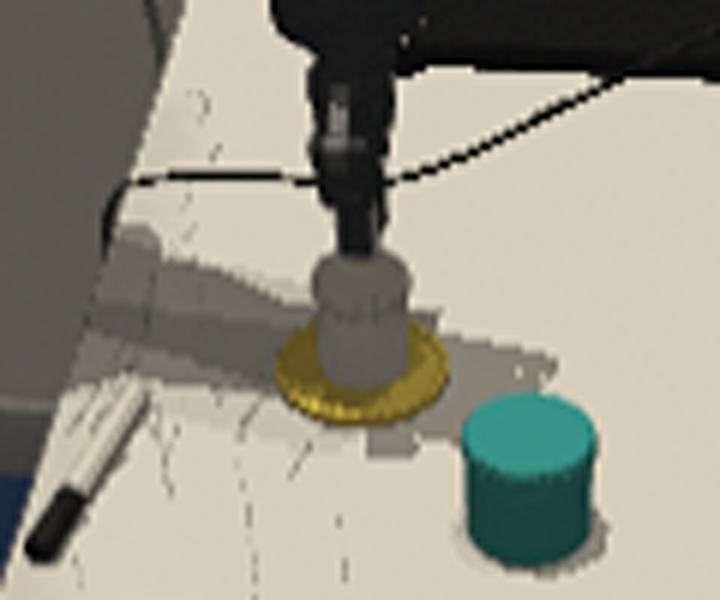

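send_rows:
  rows:
    - [-1, 0, 0, 0.002, 0]
    - [-1, 0, 0, 0.002, 0]
    - [-1, 0, 0, 0, 0]
    - [-1, 0, 0, 0, 0]

```text
clock: 47.02
eef_pos: [455.1, 270.9, 78.1]
tool_rot: [3.129, -0.015, -0.009]
force: [0.1, -0.3, -0.3]
width: 20.5
```

send_rows:
  rows:
    - [-1, 0, 0, 0.0015, 0]
    - [-1, 0, 0, 0.001, 0]
    - [-1, 0, 0, 0, 0]

```text
clock: 47.27
eef_pos: [455.4, 270.9, 75.9]
tool_rot: [3.129, -0.016, -0.009]
force: [-0.6, -0.6, 1.3]
width: 20.6
```

send_rows:
  rows:
    - [-1, 0, 0, 0.0015, 0]
    - [-1, 0, 0, 0, 0]

```text
clock: 47.43
eef_pos: [456.0, 271.0, 76.2]
tool_rot: [3.131, -0.016, -0.01]
force: [-0.4, -0.2, 0.1]
width: 20.2
```

Stopped at the expected height (75.7). Open slowly.

send_rows:
  rows:
    - [-0.45, 0, 0, 0, 0]
    - [-0.4, 0, 0, 0, 0]
    - [-0.3, 0, 0, 0, 0]
    - [-0.1, 0, 0, 0, 0]
    - [0.2, 0, 0, 0, 0]
    - [0.5, 0, 0, 0, 0]
    - [0.8, 0, 0, 0, 0]
    - [1, 0, 0, 0, 0]
    - [1, 0, 0, 0, 0]
    - [1, 0, 0, 0, 0]

```text
clock: 48.27
eef_pos: [455.8, 270.9, 75.4]
tool_rot: [3.131, -0.016, -0.01]
force: [0.8, 0.4, 0.0]
width: 85.2
```

send_rows:
  rows:
    - [1, 0, 0, -0.01, 0]
    - [1, 0, 0, -0.02, 0]
    - [1, 0, 0, -0.025, 0]
    - [1, 0, 0, -0.025, 0]
    - [1, 0, 0, -0.02, 0]
    - [1, 0, 0.015, 0, 0]
    - [1, 0, 0.03, 0, 0]
    - [1, 0, 0.035, 0, 0]
    - [1, 0, 0.035, 0, 0]
    - [1, 0, 0.025, 0, 0]
    - [1, 0, 0.01, 0, 0]
    - [1, 0, 0, 0, 0]

```text
clock: 49.27
eef_pos: [451.5, 114.3, 185.8]
tool_rot: [3.13, -0.018, -0.007]
force: [-0.4, 0.1, 0.3]
width: 85.3
```

```bash
python3 - <<'E'
from h import *
s=read_state();print(s['eef_pos'],s['width'],s['force'])
for n in('side','top'):
    p=get_image(n);save(p,n+'17.png');print(n,'vial',near(p,(452,270),35,85,140),'pot',near(p,(452,270),45,45,75),'ink',near(p,(637,-276),45,142,190),'orange',near(p,(637,-276),45,95,135),'timer',near(p,(598,-80),50,14,80),'mouse',near(p,(764,-117),60,14,60),'tape',near(p,(432,-440),70,14,90))
cv2.imwrite('pics/s17z.png',cv2.resize(cv2.imread('pics/side17.png')[70:170,240:360],None,fx=6,fy=6,interpolation=2))
E
```

```text
[451.47312754 114.28193656 185.83594164] 85.28359680145167 [-0.4011485   0.13867719  0.27171282]
side vial (80, 114.0, array([453.6, 270.8,  11. ])) pot (177, 67.1, array([450.9, 268.5,  25.9])) ink (370, 166.9, array([ 637.1, -278.6,   22.1])) orange (373, 124.3, array([ 637.1, -279.7,   27.4])) timer (339, 54.5, array([601.5, -82.2,  31.9])) mouse (637, 33.6, array([ 774.7, -116.4,   37.2])) tape (746, 59.2, array([ 434.2, -432.7,   51.4]))
top vial None pot None ink (232, 165.5, array([ 637.5, -275.8,   21.8])) orange (173, 121.4, array([ 637.5, -273.8,   27.6])) timer (273, 53.6, array([602.4, -78.7,  30.9])) mouse (554, 32.2, array([ 773.6, -119.5,   36.3])) tape (751, 60.8, array([ 433.1, -440.4,   56.1]))
```

View pics/s17z.png

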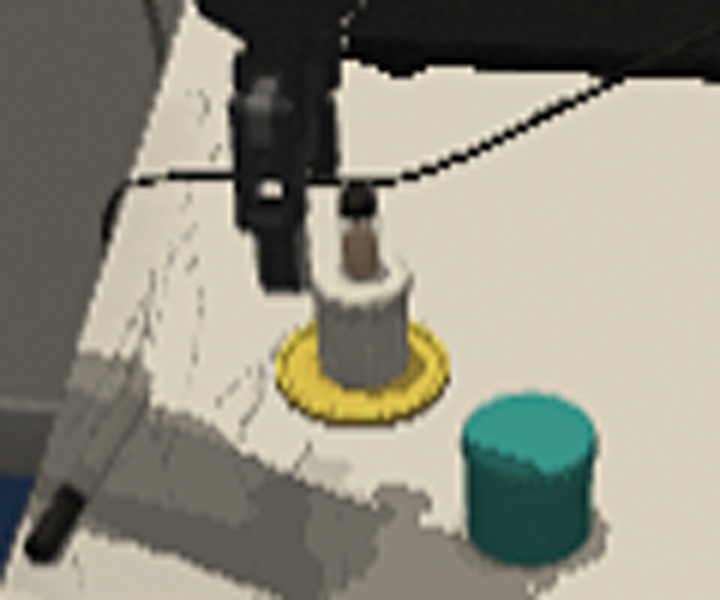

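View pics/side17.png

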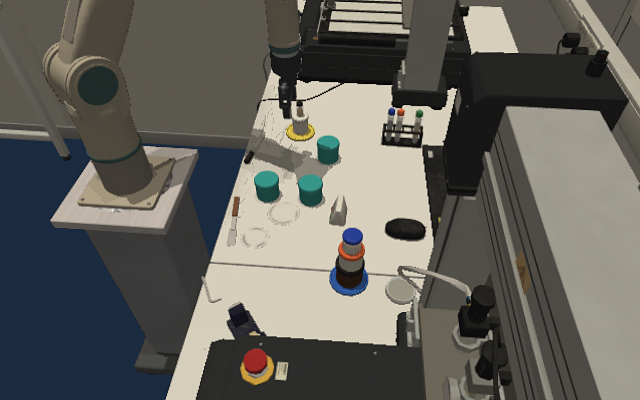

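View pics/top17.png

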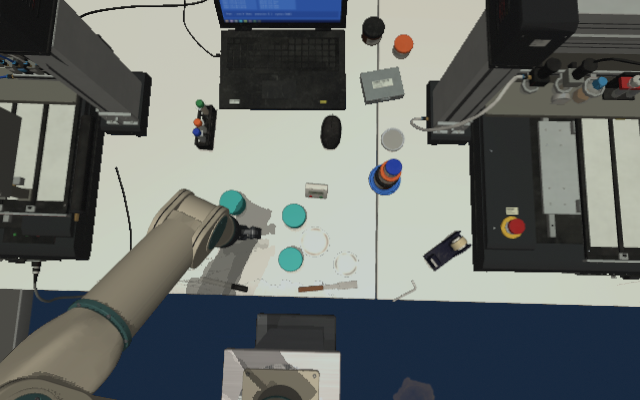

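```bash
python3 -c "
from cell import *
print(finish_job())"
```

```text
the job is handed in; nothing more can be done
None
```

Both stacks are standing, and I handed the job in at about 49 s of the 144 s allowed. `finish_job()` gives no verdict, so the result rests on my own measurements.

**Blue stand:** brown jar, then the orange-lidded pot, then the small blue-lidded pot.
- The jar is about 1 mm off the stand's axis, with its top at about 68 mm (68 expected).
- The orange pot is about 2.5 mm off the jar, with its top at about 120 mm (120 expected).
- The blue-lidded pot is within about 1 mm of the orange one, with its top at about 166 mm (166 expected).

**Yellow stand:** white pot with the vial on its lid.
- The pot is about 3 mm off the stand's axis, with its top at about 64–66 mm (64 expected).
- The vial is about 2 mm off the pot, with its top at about 114 mm (112 expected).

In the final pictures the timer, mouse and tape dispenser show no visible displacement. The gripper was open and clear of everything.

**Checks that were weaker or disagreed:**
- In the last shot the arm hid the yellow stand from the top camera, so the vial's final position comes from the side view only.
- The two cameras differ by about 3 mm in y, and the side view reads about 1–2 mm too high.
- The tool tilted by up to about 0.06 rad during moves. The pots looked upright after release, but I did not measure their tilt.

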